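Load a strip from the magazine into the dead-weight bending rest

ROBOT

A 6-joint arm with a two-finger parallel gripper is mounted at the origin on a cart in front of the work surface, level with it; the furniture and walls round the work are solid. World frame = base frame: x ahead of the robot, y to its left, z up, the work surface at z = 0. Lengths are in m, angles in rad, forces in N, time in s.
With the tool pointing down it reaches from about 0.35 to 0.975 m from the base axis. Payload 4.9 kg.
Tool frame: the origin (TCP) lies at the very end of the fingers, on their centre line; the grasp point (between the pads) lies behind it (manip.grip_depth is the z of the grasp point in the tool frame, in m); z points along the fingers, y is the direction in which the jaws open and shut (so a half turn about z gives the same grasp; the last joint's range is limited). The gripper opens to 85 mm and grips with 20 to 120 N. Pads are 22 mm wide; open, the fingers measure 114 mm over their backs; the gripper's body (76 mm by 85 mm) begins 54 mm behind the grasp point. The pads swing forward as they close: fully open they stand 13 mm farther back than shut.
Start: joints at [-1.411, 0.053, 1.613, -0, 1.476, -0.119], TCP at [0.172, -0.601, 0.231] pointing down, gripper open.
Joint ranges: [-3.01, 3.01], [-1.01, 2.22], [0.06, 2.58], [-1.02, 4.17], [0.09, 2.62], [-3.14, 3.14]. Speed limits (rad/s): [2.57, 2.57, 3.14, 3.14, 3.14, 3.14].

INTERFACE

Orientations are given as a unit quaternion [w, x, y, z].
In Python, from plant import state, optics, manip, silhouettes, place_of gives the robot as it stands. The module is installed in compiled form; this text tells all that it offers.
- The arm moves only by the tool jog_arm, never from a script. Its argument "increments" is a list of rows, each an object with "slide": the shift along the tool's x, y, z in mm, a list of three; "rotation": the turn, a rotation vector about the tool's x, y, z in degrees, a list of three. A call has 1 to 20 rows; each row shifts and turns the commanded pose from where the row before left it, along the tool's axes as they then stand; what a row does not reach is not made up. A row lasts 1/12 s, in which the tool goes at most 41.7 mm and 7.16 degrees, less where a joint would pass 70% of its speed; a pose out of reach is approached as far as the arm can. A call with a gripper value outside its range is refused whole. "fingers" is the opening, from 0 (shut) to 1 (fully open), set as the call begins (left out, the last holds). The fingers move at their own pace and stop on an object; the grip force is fixed at half the most. Time passes only in rows, so rows that do not move let the fingers close. It gives the time, the measured TCP pose, the force and the opening at its end, in the units of the state.
- state(): the state, without advancing time (a new reading comes with each control period).
- optics.grab_frame(name): name is "scene" or "top"; returns a dict with "frame" (400x640x3 uint8, blue, green, red), "camera_matrix" (3x3 intrinsics, pixels), "R" (3x3) and "t" (3): a world point X has camera coordinates R X + t. Camera axes: x right, y down, z forward; pixel columns grow to the right and rows downward; lengths in m; the calibration is good to about 2 mm. A picture is of the moment at which its call begins. There is no depth.
- manip.job_done(): hands the job in, once; it reports no verdict.
Trained networks look in the newest picture that a camera, given by its name, has taken for a name from the list of things; names that differ only in an ending like _2 or _b are one class to them, and where a whole thing is asked for, a point or a joint stands for the part that bears it (a point fixed in the world has none). Each returns a list of dicts, best first, with "score" (0 to 1); they miss things now and then, are a little off and sometimes report something else, mostly with a low value. They report only what shows in the picture. A call takes as long as a camera call. They do not tell look-alikes from the thing itself.
- silhouettes(thing, camera): "mask" (400x640 bool, what is visible of it) and "bbox" ([left, top, right, bottom] in pixels, round what is visible of it).
- place_of(thing, camera): "uv" ([column, row] in pixels: a listed point, or the origin of a listed thing).
The state is a dict: "time": time; "joint_pos": joint angles; "joint_vel": joint speeds; "joint_efforts": joint torques, N m; "tool_pos": TCP position; "tool_rot": TCP orientation; "contact_force": force on the tool from outside, world axes, zero at the start; "ft_torque": the same for the moment, N m; "gripper_width": opening from 0.0 (shut) to 1.0 (fully open).
Only numpy, scipy, OpenCV 4.12 (cv2) and the standard library are available. Lean on these libraries where they do the work, as an engineer would, in place of code of your own. Each camera call takes 0.05 s, during which the arm holds its last target.

TASK

Set up the next bending test. Push only the top strip of the stack lengthwise out of the magazine's open mouth, over the low front lip, until about a third of it overhangs, leaving the other two strips where they are; then take it by the overhanging end and lay it level on both rollers of the bending rest, between the guide pins and centred lengthwise. Last, stand the brass weight upright on the strip at the middle of the span and let go of everything.

Things in the scene. Friction and masses are not known exactly. Their poses are not given: they have to be found in the camera images.
- strip_top_center (a point): Centre of the top strip, a yellow-green laminate strip 180 x 40 x 6 mm, about 85 g. Own x along its length (+x end at the magazine's ledge, -x end at the mouth), z up. It lies loose on the strips below, 1.5 mm play to each rail; a fingertip can push its +x end face. Its underside starts 2 mm above the magazine's lip and ledge. It tips off if pushed out over 90 mm.
- strip_mid_center (a point): Centre of the second strip, same size and axes, captive in the magazine's pocket under the top one; it must stay there.
- strip_low_center (a point): Centre of the lowest strip, same size and axes, captive in the pocket; it must stay there.
- mag_mouth (a point): Middle of the top outer edge of the magazine's front lip, 52 mm above the desk; the strip comes out over it towards -x. x points from the mouth back along the strips, y across, z up. The magazine is a fixed aluminium holder; its two grey side rails are 43 mm apart inside, 63 mm outside, tops 60 mm above the desk, flush with the top strip. In front of the lip it is open down to the desk.
- mag_ledge (a point): Centre of the flat ledge behind the stack, 52 mm above the desk, 34 mm long in x, 43 mm wide, open at the sides and rear; same axes as the mouth. A closed fingertip goes down here behind the top strip's +x end face (which starts 15 to 21 mm from this point, towards -x) and pushes towards -x between the rails.
- rest_mid (a point): Middle of the fixed bending rest, level with its roller tops, 56 mm above the desk. x along the span, y along the rollers, z up; the strip may lie either way round. Rollers (44 mm long, on blue blocks) at x = -48 and 48 mm, each between two guide pins 51 mm apart inside, 17 mm higher than the rollers. Over 61 mm from the middle along x there are 44 mm free below roller level.
- weight_center (a point): Centre of the 500 g brass weight: an upright cylinder 38 mm in diameter and 54 mm tall with a knob 19 mm wide on top, 70 mm tall in all; this point is on its axis, 35 mm above its base. It can be held round the body from above. z is its upright axis.
There are look-alikes about, which are no part of the job. There is more than one size of the part that bears weight_center; the job needs the smallest.

How it is judged:
On the way, in this order (a step that is already met when the one before it is completed fails the run):
1. the top strip lies level on the stack and overhangs the magazine's lip by at least 30 mm, the other two still in place (x of strip_top_center in the frame of mag_mouth between 0 and 0.06 m and z of strip_top_center in the frame of mag_mouth below 0.008 m and angle between strip_top_center's own z axis and vertical below 0.06 rad and x of strip_mid_center in the frame of mag_mouth above 0.086 m), for 0.2 s.
2. the strip lies on both rollers between the guide pins, let go (distance between strip_top_center and rest_mid below 0.018 m and z of strip_top_center in the frame of rest_mid below 0.006 m and angle between strip_top_center's own z axis and vertical below 0.03 rad and contact force between the fingers and strip_top below 0.1 N), for 0.2 s.
At the end, for the whole second after the job is handed in: The former top strip lies flat on both rollers between the guide pins, centred within 15 mm along the span; the weight stands upright on it within 12 mm of mid-span, both let go and at rest; the other two strips are still in the magazine (x of strip_top_center in the frame of rest_mid between -0.015 and 0.015 m and y of strip_top_center in the frame of rest_mid between -0.008 and 0.008 m and z of strip_top_center in the frame of rest_mid between 0 and 0.006 m and angle between strip_top_center's own z axis and vertical below 0.03 rad and angle between the x axis of strip_top_center and the x axis of rest_mid, either way round below 0.15 rad and x of weight_center in the frame of rest_mid between -0.012 and 0.012 m and y of weight_center in the frame of rest_mid between -0.012 and 0.012 m and angle between weight_center's own z axis and vertical below 0.06 rad and contact force between weight and strip_top above 2 N and linear speed of each of weight, strip_top below 0.02 m/s and x of strip_mid_center in the frame of mag_mouth between 0.086 and 0.106 m and z of strip_mid_center in the frame of mag_mouth below 0.004 m and x of strip_low_center in the frame of mag_mouth above 0.086 m and z of strip_low_center in the frame of mag_mouth below 0 m); the robot touches nothing.
It also fails if it takes over 72 s, if anything falls off the work surface, if the arm or the gripper's body presses on something with over 40 N, if the wrist force passes 120 N, or if a joint passes its speed limit or range.

## Working session

There is one attempt and no reset: what is moved stays moved. The work goes in short steps, Python scripts to look and compute and a tool call to move; the robot and the scene stay as the last step left them, time stands still between calls to the robot, and variables do not carry over. Pictures are saved under pics/ and viewed, and the job is handed in when it is done.

Besides the shell and the picture viewer there is one more tool, called after "Emit:" as a command line: name --argument value ..., lists and objects as JSON in quotes. jog_arm: Moves the arm, as the interface text tells. Its arguments: {"type":"object","properties":{"increments":{"type":"array","items":{"type":"object","properties":{"slide":{"type":"array","items":{"type":"number"}},"rotation":{"type":"array","items":{"type":"number"}}}}},"fingers":{"type":"number"}},"required":["increments"]}

```bash
mkdir -p pics; cat > h.py <<'E'
import numpy as np, cv2
from plant import state, optics, manip, silhouettes, place_of
def grab(n):
    return optics.grab_frame(n)
def ray(f,uv):
    K=np.array(f["camera_matrix"]);R=np.array(f["R"]);t=np.array(f["t"])
    d=R.T@np.linalg.solve(K,np.array([uv[0],uv[1],1.0])); return -R.T@t,d
def atz(f,uv,z):
    o,d=ray(f,uv); return o+d*(z-o[2])/d[2]
def proj(f,X):
    c=np.array(f["R"])@np.array(X)+np.array(f["t"]);p=np.array(f["camera_matrix"])@c;return p[:2]/p[2]
E
python3 - <<'E'
from h import *
np.set_printoptions(precision=4,suppress=True)
F={}
for n in ("scene","top"):
    F[n]=grab(n);cv2.imwrite(f"pics/{n}0.png",F[n]["frame"])
    print(n,"cam at",ray(F[n],(320,200))[0],ray(F[n],(320,200))[1])
Z=dict(strip_top_center=.057,strip_mid_center=.051,mag_mouth=.052,mag_ledge=.052,rest_mid=.056,weight_center=.035)
for th,z in Z.items():
    for n in F:
        for r in place_of(th,n)[:5]:
            print(th,n,round(r["score"],2),np.round(r["uv"],1),atz(F[n],r["uv"],z))
s=state();print(s["time"],s["tool_pos"],s["tool_rot"],s["contact_force"],s["gripper_width"],manip.grip_depth)
E
```

```text
scene cam at [0.1357 0.3808 0.731 ] [ 0.4448 -0.4754 -0.7591]
top cam at [ 0.3338 -0.0292  0.8848] [ 0.237  -0.0256 -0.9712]
strip_top_center scene 0.91 [338.9 160.1] [ 0.5778 -0.1587  0.057 ]
strip_mid_center scene 0.24 [258.3 271.8] [0.5039 0.1601 0.051 ]
mag_mouth scene 0.67 [312.3 188.3] [ 0.5683 -0.0584  0.052 ]
mag_mouth top 0.61 [325.3 184.4] [ 0.5731 -0.0677  0.052 ]
mag_ledge top 0.63 [408.6 167.1] [ 0.5933 -0.2693  0.052 ]
rest_mid scene 0.66 [258.8 270.5] [0.5025 0.1593 0.056 ]
rest_mid top 0.64 [235.1 223.7] [0.5024 0.1478 0.056 ]
weight_center scene 0.94 [358.1 221.1] [ 0.4453 -0.0637  0.035 ]
weight_center scene 0.8 [349.7 248.7] [0.4152 0.0008 0.035 ]
weight_center scene 0.66 [394.1 203.3] [ 0.4171 -0.1519  0.035 ]
weight_center top 0.87 [298.  257.6] [0.4119 0.0137 0.035 ]
weight_center top 0.71 [329.2 240.1] [ 0.4438 -0.062   0.035 ]
0.7 [ 0.172  -0.6008  0.2313] [0.     0.9903 0.139  0.    ] [-0.0683  0.5442  0.0756] 0.9982710949542092 -0.0187
```

View pics/scene0.png

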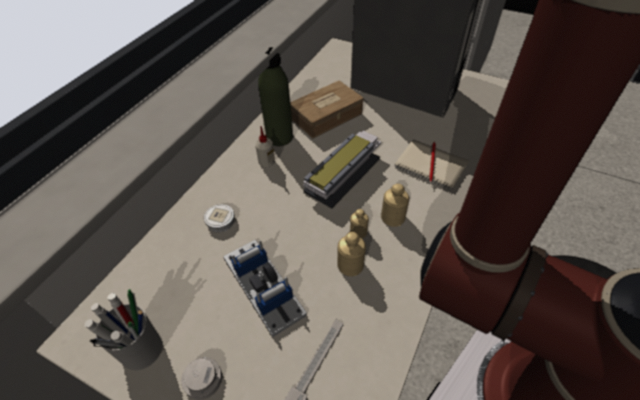

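View pics/top0.png

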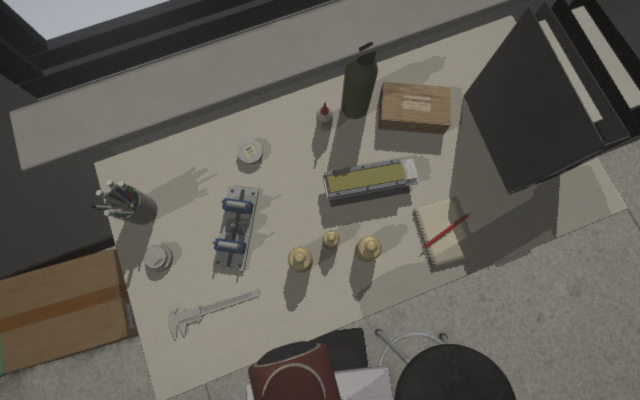

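```bash
python3 - <<'E'
from h import *
a=cv2.imread("pics/top0.png")[145:275,205:425]
b=cv2.imread("pics/scene0.png")[120:350,210:430]
cv2.imwrite("pics/ta.png",cv2.resize(a[10:60,110:220],None,fx=7,fy=7,interpolation=3))
cv2.imwrite("pics/tb.png",cv2.resize(a[30:130,0:140],None,fx=5.5,fy=5.5,interpolation=3))
cv2.imwrite("pics/sa.png",cv2.resize(b[5:90,80:175],None,fx=7,fy=7,interpolation=3))
cv2.imwrite("pics/sb.png",cv2.resize(b[110:220,0:110],None,fx=5.4,fy=5.4,interpolation=3))
E
```

```text
(no output)
```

View pics/ta.png

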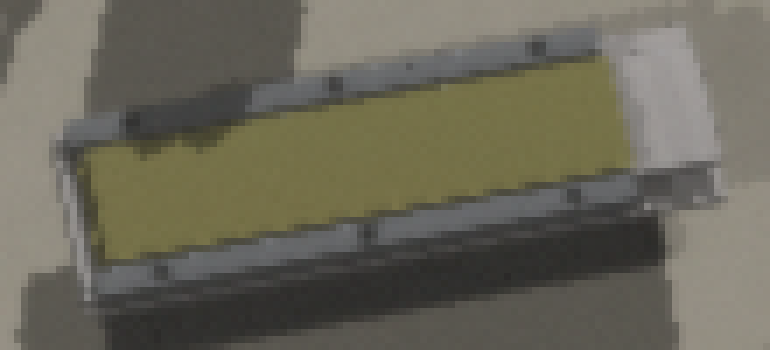

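View pics/tb.png

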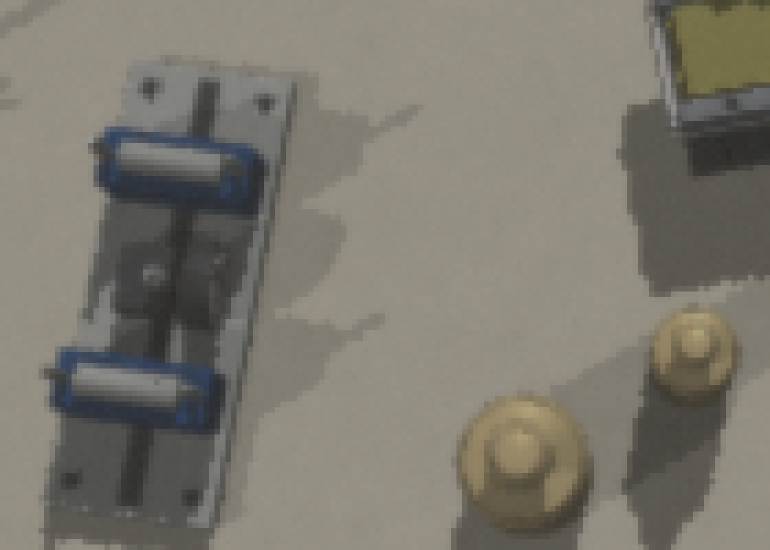

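View pics/sa.png

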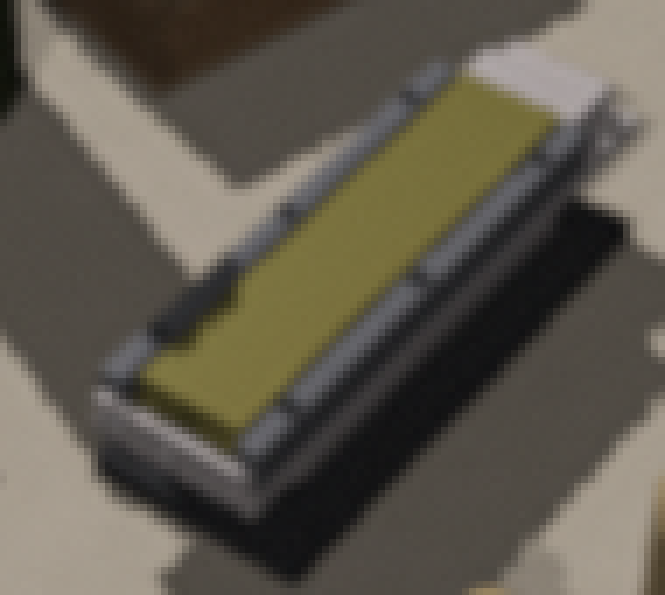

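View pics/sb.png

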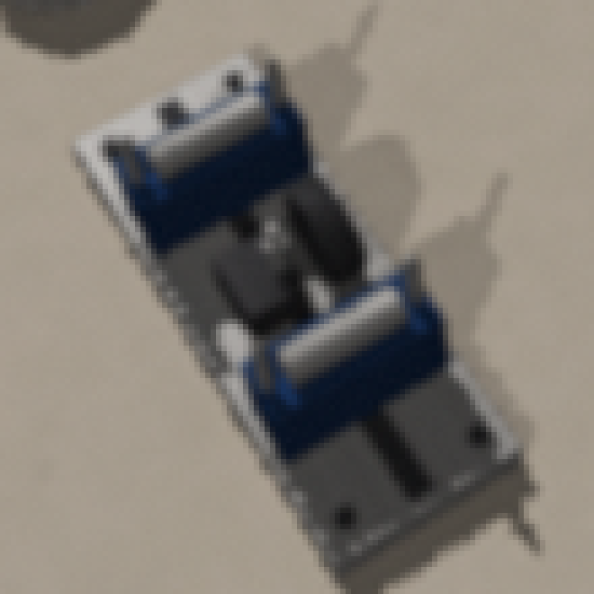

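```bash
cat > m.py <<'E'
from h import *
np.set_printoptions(precision=4,suppress=True)
F={n:grab(n) for n in("scene","top")}
def c(n,off,f,x,y,z):
    return atz(F[n],((x+.5)/f-.5+off[0],(y+.5)/f-.5+off[1]),z)
for nm,n,off,f,pts,z in [("strip","top",(315,155),7,[(85,148),(103,264),(632,170),(610,58)],.06),
 ("strip","scene",(290,125),7,[(140,380),(240,447),(560,112),(465,78)],.06),
 ("roll","top",(205,175),5.5,[(117,158),(223,172),(75,380),(183,394)],.056),
 ("roll","scene",(210,230),5.4,[(153,155),(265,105),(282,360),(403,302)],.056),
 ("knob","top",(205,175),5.5,[(695,339)],.07)]:
    P=np.array([c(n,off,f,x,y,z) for x,y in pts]);print(nm,n,P[:,:2].tolist() if 0 else P[:,:2],P.mean(0))
for n in F:
    for r in silhouettes("weight_center",n): print(n,r["score"],r["bbox"],r["mask"].sum())
    for r in silhouettes("strip_top_center",n)[:2]:
        print("strip",n,r["score"],r["bbox"],r["mask"].sum())
        v,u=np.nonzero(r["mask"]);q=cv2.minAreaRect(np.stack([u,v],1).astype(np.float32));print(np.array([atz(F[n],p,.06) for p in cv2.boxPoints(q)]))
# triangulate weight
us=(329.2,240.1);ps=(358.1,221.1)
o1,d1=ray(F["top"],us);o2,d2=ray(F["scene"],ps)
A=np.stack([d1,-d2],1);s=np.linalg.lstsq(A,o2-o1,rcond=None)[0];print(o1+s[0]*d1,o2+s[1]*d2)
E
python3 m.py
```

```text
strip top [[ 0.5915 -0.0731]
 [ 0.5509 -0.0744]
 [ 0.5633 -0.2534]
 [ 0.6031 -0.2526]] [ 0.5772 -0.1634  0.06  ]
strip scene [[ 0.5865 -0.0698]
 [ 0.5443 -0.0691]
 [ 0.5634 -0.2542]
 [ 0.5987 -0.247 ]] [ 0.5732 -0.16    0.06  ]
roll top [[0.5526 0.1663]
 [0.5416 0.1223]
 [0.461  0.1883]
 [0.4503 0.1446]] [0.5014 0.1554 0.056 ]
roll scene [[0.5518 0.1671]
 [0.5376 0.1271]
 [0.46   0.1915]
 [0.4452 0.1504]] [0.4987 0.159  0.056 ]
knob top [[ 0.4474 -0.0656]] [ 0.4474 -0.0656  0.07  ]
scene 0.94 [336.5, 229.1, 365.2, 275.9] 1077
scene 0.69 [380.9, 181.9, 406.9, 225.5] 947
scene 0.67 [350.2, 209.8, 365.5, 238.5] 408
strip scene 0.7 [310.5, 133.9, 370.7, 190.6] 1034
[[ 0.5878 -0.0706  0.06  ]
 [ 0.6057 -0.2643  0.06  ]
 [ 0.5591 -0.2486  0.06  ]
 [ 0.5461 -0.0612  0.06  ]]
top 0.77 [357.0, 236.7, 379.7, 259.4] 503
top 0.7 [322.4, 230.1, 341.1, 246.9] 246
top 0.59 [288.5, 247.5, 314.1, 273.4] 450
strip top 0.61 [326.3, 164.1, 402.9, 193.1] 1286
[[ 0.5922 -0.0724  0.06  ]
 [ 0.6048 -0.2529  0.06  ]
 [ 0.5623 -0.253   0.06  ]
 [ 0.5502 -0.0745  0.06  ]]
[ 0.4434 -0.0619  0.0382] [ 0.4439 -0.0617  0.0383]
```

Emit:
jog_arm --increments '[{"rotation":[0,0,-7]},{"rotation":[0,0,-7]},{"rotation":[0,0,-7]},{"rotation":[0,0,-7]},{"rotation":[0,0,-7]},{"rotation":[0,0,-7]},{"rotation":[0,0,-7]},{"rotation":[0,0,-7]},{"rotation":[0,0,-7]},{"rotation":[0,0,-7]},{"rotation":[0,0,-7]},{"rotation":[0,0,-1]},{}]' --fingers 0

```text
invalid input
```

```bash
cat > go.py <<'E'
import sys
from h import *
from scipy.spatial.transform import Rotation as Ro
np.set_printoptions(precision=4,suppress=True)
s=state();q=np.array(s["tool_rot"]);R=Ro.from_quat(q[[1,2,3,0]]).as_matrix()
print("t",s["time"],"p",np.array(s["tool_pos"]),"yaw",np.degrees(np.arctan2(R[1,0],R[0,0])),"z",R[:,2],"F",np.array(s["contact_force"]),"w",s["gripper_width"],"gd",manip.grip_depth,"q",np.array(s["joint_pos"]))
if len(sys.argv)>3:
    T=np.array([float(a) for a in sys.argv[1:4]]);print("slide mm",1000*R.T@(T-np.array(s["tool_pos"])))
E
python3 go.py .5833 -.27 .2
```

```text
t 1.0 p [ 0.172  -0.6009  0.2313] yaw 15.974091164643816 z [-0. -0. -1.] F [-0.0815  0.4606  1.0682] w 0.9996174953560953 gd -0.0187 q [-1.411   0.0527  1.6129 -0.      1.476  -0.119 ]
slide mm [ 486.4685 -204.8888   31.3014]
```

Emit:
jog_arm --increments '[{"slide":[0,0,0],"rotation":[0,0,-7]},{"slide":[0,0,0],"rotation":[0,0,-7]},{"slide":[0,0,0],"rotation":[0,0,-7]},{"slide":[0,0,0],"rotation":[0,0,-7]},{"slide":[0,0,0],"rotation":[0,0,-7]},{"slide":[0,0,0],"rotation":[0,0,-7]},{"slide":[0,0,0],"rotation":[0,0,-7]},{"slide":[0,0,0],"rotation":[0,0,-7]},{"slide":[0,0,0],"rotation":[0,0,-7]},{"slide":[0,0,0],"rotation":[0,0,-7]},{"slide":[0,0,0],"rotation":[0,0,-7]},{"slide":[0,0,0],"rotation":[0,0,-1]}]' --fingers 0

```text
time: 2.0
tool_pos: [0.172, -0.6008, 0.2313]
tool_rot: [-0.0, 0.681, 0.732, 0.0]
contact_force: [0.1, 0.4, 0.6]
gripper_width: -0.002
```

```bash
python3 go.py .5833 -.27 .2
```

```text
t 2.0 p [ 0.172  -0.6008  0.2313] yaw 94.12334546294305 z [ 0.      0.0001 -1.    ] F [0.1434 0.3765 0.5854] w -0.0018490377674820365 gd -0.0187 q [-1.411   0.0527  1.6129  0.      1.476  -1.483 ]
slide mm [300.4031 434.0364  31.3108]
```

Emit:
jog_arm --increments '[{"slide":[15,21.7,0]},{"slide":[15,21.7,0]},{"slide":[15,21.7,0]},{"slide":[15,21.7,0]},{"slide":[15,21.7,0]},{"slide":[15,21.7,0]},{"slide":[15,21.7,0]},{"slide":[15,21.7,0]},{"slide":[15,21.7,0]},{"slide":[15,21.7,0]},{"slide":[15,21.7,0]},{"slide":[15,21.7,0]},{"slide":[15,21.7,0]},{"slide":[15,21.7,10]},{"slide":[15,21.7,10]},{"slide":[15,21.7,10]},{"slide":[15,21.7,20]},{"slide":[15,21.7,20]},{"slide":[15,21.7,20]},{"slide":[15,21.7,20]}]'

```text
invalid input
```

```bash
python3 go.py .5833 -.27 .075; python3 - <<'E'
from h import *
for n in("scene","top"):
    f=grab(n);cv2.imwrite(f"pics/{n}1.png",f["frame"]);print(n,proj(f,state()["tool_pos"]))
E
```

```text
t 2.0 p [ 0.172  -0.6008  0.2313] yaw 94.12334546294305 z [ 0.      0.0001 -1.    ] F [0.1434 0.3765 0.5854] w -0.0018490377674820365 gd -0.0187 q [-1.411   0.0527  1.6129  0.      1.476  -1.483 ]
slide mm [300.395  434.0358 156.3108]
scene [631.62354024  74.22917909]
top [674.73555488 350.83361207]
```

Emit:
jog_arm --increments '[{"slide":[15,21.7,0],"rotation":[0,0,0]},{"slide":[15,21.7,0],"rotation":[0,0,0]},{"slide":[15,21.7,0],"rotation":[0,0,0]},{"slide":[15,21.7,0],"rotation":[0,0,0]},{"slide":[15,21.7,0],"rotation":[0,0,0]},{"slide":[15,21.7,0],"rotation":[0,0,0]},{"slide":[15,21.7,0],"rotation":[0,0,0]},{"slide":[15,21.7,0],"rotation":[0,0,0]},{"slide":[15,21.7,0],"rotation":[0,0,0]},{"slide":[15,21.7,0],"rotation":[0,0,0]},{"slide":[15,21.7,0],"rotation":[0,0,0]},{"slide":[15,21.7,0],"rotation":[0,0,0]},{"slide":[15,21.7,0],"rotation":[0,0,0]},{"slide":[15,21.7,10],"rotation":[0,0,0]},{"slide":[15,21.7,10],"rotation":[0,0,0]},{"slide":[15,21.7,10],"rotation":[0,0,0]},{"slide":[15,21.7,20],"rotation":[0,0,0]},{"slide":[15,21.7,20],"rotation":[0,0,0]},{"slide":[15,21.7,20],"rotation":[0,0,0]},{"slide":[15,21.7,20],"rotation":[0,0,0]}]'

```text
time: 3.77
tool_pos: [0.5852, -0.2706, 0.1206]
tool_rot: [0.0, 0.683, 0.73, 0.0]
contact_force: [0.7, -0.1, -0.4]
gripper_width: 0.0
```

```bash
python3 go.py .5833 -.27 .075; python3 - <<'E'
from h import *
for n in("scene","top"):
    f=grab(n);cv2.imwrite(f"pics/{n}1.png",f["frame"]);print(n,proj(f,state()["tool_pos"]))
E
```

```text
t 3.7667 p [ 0.5852 -0.2706  0.1206] yaw 93.82073436082572 z [ 0.0005 -0.0003 -1.    ] F [ 0.734  -0.1158 -0.4231] w 9.784488877905515e-05 gd -0.0187 q [-0.5484  0.1861  1.6583 -0.      1.2966 -0.6151]
slide mm [ 0.6987 -1.8647 45.5885]
scene [366.68397432 115.58613278]
top [415.39472491 161.70532105]
```

View pics/top1.png

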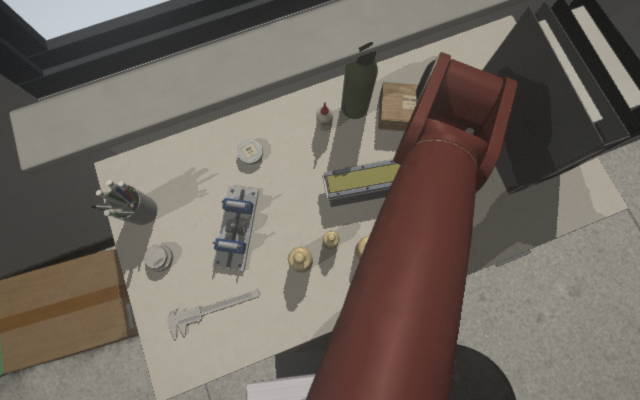

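View pics/scene1.png

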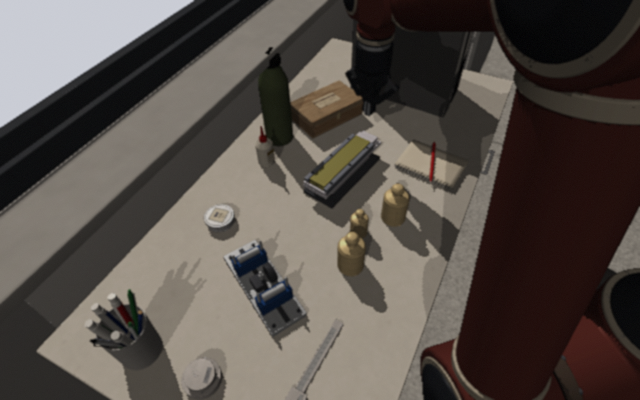

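Emit:
jog_arm --increments '[{"slide":[0,-1,15],"rotation":[0,0,-0.4]},{"slide":[0,-1,15],"rotation":[0,0,0]},{"slide":[0,0,15],"rotation":[0,0,0]},{"slide":[0,0,7],"rotation":[0,0,0]},{"slide":[0,0,0],"rotation":[0,0,0]}]'

```text
time: 4.28
tool_pos: [0.5799, -0.2714, 0.0661]
tool_rot: [-0.002, 0.68, 0.733, -0.001]
contact_force: [-0.2, 0.5, -0.4]
gripper_width: 0.001
```

```bash
python3 go.py .5833 -.27 .0565; python3 - <<'E'
from h import *
f=grab("scene");cv2.imwrite("pics/s2.png",cv2.resize(f["frame"][70:210,290:430],None,fx=4.2,fy=4.2,interpolation=3));print(proj(f,state()["tool_pos"]))
E
```

```text
t 4.2833 p [ 0.5799 -0.2714  0.0661] yaw 94.27535488488041 z [-0.0043  0.0026 -1.    ] F [-0.2108  0.476  -0.3679] w 0.0008957126954228756 gd -0.0187 q [-0.5538  0.2402  1.6946 -0.0001  1.2118 -0.6284]
slide mm [1.0632 3.5545 9.591 ]
[368.46784865 131.25765045]
```

View pics/s2.png

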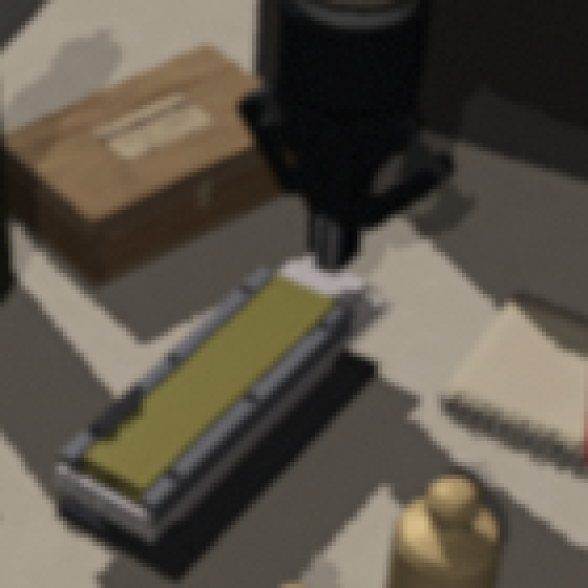

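Emit:
jog_arm --increments '[{"slide":[0,1.5,0],"rotation":[0,0,0]},{"slide":[0,0,0],"rotation":[0,0,0]},{"slide":[0,0,0],"rotation":[0,0,0]}]'

```text
time: 4.58
tool_pos: [0.5844, -0.2721, 0.0706]
tool_rot: [0.001, 0.68, 0.734, 0.0]
contact_force: [-0.7, 0.1, 0.2]
gripper_width: 0.001
```

```bash
python3 go.py .5833 -.27 .0567
```

```text
t 4.5833 p [ 0.5844 -0.2721  0.0706] yaw 94.36453449679583 z [ 0.0019 -0.0011 -1.    ] F [-0.6979  0.1426  0.1672] w 0.0012242207568699446 gd -0.0187 q [-0.5511  0.24    1.6865  0.      1.2129 -0.6272]
slide mm [ 2.1668 -0.9985 13.896 ]
```

Emit:
jog_arm --increments '[{"slide":[0,-0.5,4],"rotation":[0,0,0]},{"slide":[0,-0.5,4],"rotation":[0,0,0]},{"slide":[0,0,3],"rotation":[0,0,0]},{"slide":[0,0,2],"rotation":[0,0,0]},{"slide":[0,0,0],"rotation":[0,0,0]},{"slide":[0,0,0],"rotation":[0,0,0]},{"slide":[0,0,0],"rotation":[0,0,0]}]'

```text
time: 5.17
tool_pos: [0.5827, -0.2716, 0.0563]
tool_rot: [0.0, 0.68, 0.734, 0.0]
contact_force: [1.0, 0.1, -0.1]
gripper_width: 0.002
```

```bash
python3 go.py .5833 -.27 .0567
```

```text
t 5.1667 p [ 0.5827 -0.2716  0.0563] yaw 94.37526071919623 z [ 0. -0. -1.] F [ 0.9848  0.0895 -0.1218] w 0.0015546803997127413 gd -0.0187 q [-0.5518  0.2549  1.6953 -0.      1.1913 -0.6282]
slide mm [ 1.5633  0.6972 -0.3606]
```

Emit:
jog_arm --increments '[{"slide":[3,0,0],"rotation":[0,0,0]},{"slide":[3,0,0],"rotation":[0,0,0]},{"slide":[3,0,0],"rotation":[0,0,0]},{"slide":[3,0,0],"rotation":[0,0,0]},{"slide":[3,0,0],"rotation":[0,0,0]},{"slide":[3,0,0],"rotation":[0,0,0]},{"slide":[3,0,0],"rotation":[0,0,0]},{"slide":[3,0,0],"rotation":[0,0,0]},{"slide":[3,0,0],"rotation":[0,0,0]},{"slide":[3,0,0],"rotation":[0,0,0]},{"slide":[0,0,0],"rotation":[0,0,0]}]'

```text
time: 6.08
tool_pos: [0.5804, -0.241, 0.0563]
tool_rot: [-0.0, 0.679, 0.734, 0.0]
contact_force: [-0.1, -1.0, -0.2]
gripper_width: -0.001
```

```bash
python3 go.py .5833 -.27 .0567;python3 - <<'E'
from h import *
f=grab("scene");cv2.imwrite("pics/s3.png",cv2.resize(f["frame"][70:210,290:430],None,fx=4.2,fy=4.2,interpolation=3));print(proj(f,state()["tool_pos"]))
E
```

```text
t 6.0833 p [ 0.5804 -0.241   0.0563] yaw 94.39936307363547 z [-0.      0.0004 -1.    ] F [-0.143  -0.9932 -0.1638] w -0.0010753734793655058 gd -0.0187 q [-0.5121  0.2243  1.7317  0.0003  1.1857 -0.589 ]
slide mm [-29.0931   0.7084  -0.395 ]
[360.44955103 141.47667541]
```

View pics/s3.png

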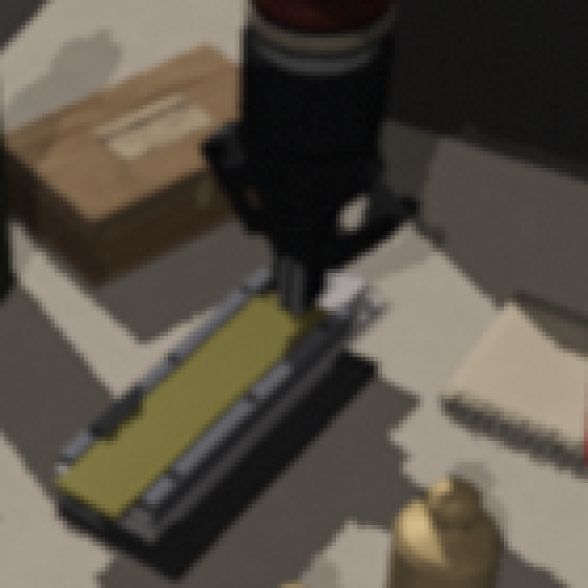

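Emit:
jog_arm --increments '[{"slide":[3,0,0],"rotation":[0,0,0]},{"slide":[3,0,0],"rotation":[0,0,0]},{"slide":[3,0,0],"rotation":[0,0,0]},{"slide":[3,0,0],"rotation":[0,0,0]},{"slide":[3,0,0],"rotation":[0,0,0]},{"slide":[3,0,0],"rotation":[0,0,0]},{"slide":[3,0,0],"rotation":[0,0,0]},{"slide":[3,0,0],"rotation":[0,0,0]},{"slide":[3,0,0],"rotation":[0,0,0]},{"slide":[3,0,0],"rotation":[0,0,0]},{"slide":[3,0,0],"rotation":[0,0,0]},{"slide":[3,0,0],"rotation":[0,0,0]},{"slide":[3,0,0],"rotation":[0,0,0]},{"slide":[3,0,0],"rotation":[0,0,0]},{"slide":[2,0,0],"rotation":[0,0,0]},{"slide":[0,0,0],"rotation":[0,0,0]},{"slide":[0,0,0],"rotation":[0,0,0]},{"slide":[0,0,0],"rotation":[0,0,0]}]'

```text
time: 7.63
tool_pos: [0.5771, -0.1978, 0.0563]
tool_rot: [-0.0, 0.68, 0.734, 0.0]
contact_force: [-1.3, -0.2, -0.0]
gripper_width: 0.003
```

```bash
python3 go.py .5833 -.27 .0567;python3 - <<'E'
from h import *
f=grab("scene");cv2.imwrite("pics/s4.png",cv2.resize(f["frame"][90:230,270:410],None,fx=4.2,fy=4.2,interpolation=3))
f=grab("top");cv2.imwrite("pics/t4.png",cv2.resize(f["frame"][140:220,270:430],None,fx=5,fy=5,interpolation=3))
E
```

```text
t 7.6333 p [ 0.5771 -0.1978  0.0563] yaw 94.37648161620513 z [ 0.      0.0001 -1.    ] F [-1.2661 -0.1725 -0.0387] w 0.0034765702156217145 gd -0.0187 q [-0.4522  0.1847  1.7778  0.0001  1.1791 -0.5286]
slide mm [-72.4867   0.7194  -0.362 ]
```

View pics/s4.png

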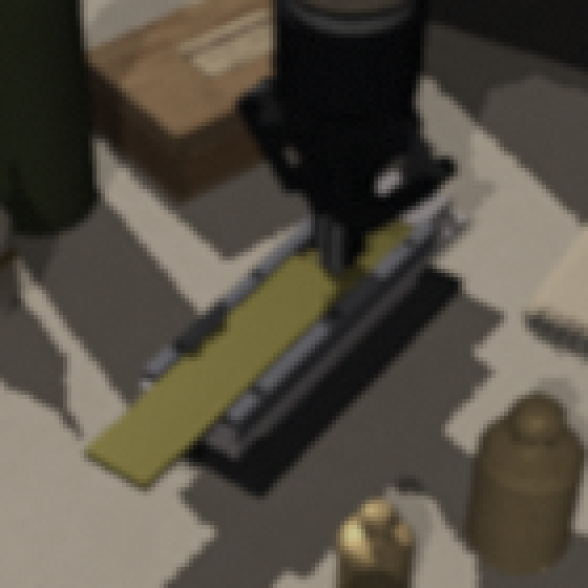

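View pics/t4.png

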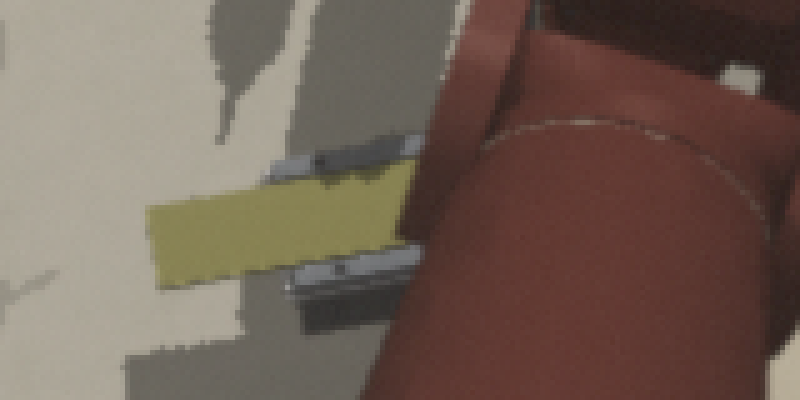

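```bash
python3 - <<'E'
from h import *
np.set_printoptions(precision=4,suppress=True)
f=grab("top");g=grab("scene")
def P(f,off,k,x,y): return atz(f,((x+.5)/k-.5+off[0],(y+.5)/k-.5+off[1]),.06)
a,b=P(f,(270,140),5,148,207),P(f,(270,140),5,158,289);print(a,b,(a+b)/2)
a,b=P(g,(270,90),4.2,87,456),P(g,(270,90),4.2,147,487);print(a,b,(a+b)/2)
E
```

```text
[ 0.5859 -0.0078  0.06  ] [ 0.5461 -0.0085  0.06  ] [ 0.566  -0.0081  0.06  ]
[ 0.5792 -0.0024  0.06  ] [ 0.5427 -0.0073  0.06  ] [ 0.561  -0.0049  0.06  ]
```

Emit:
jog_arm --increments '[{"slide":[-2,0,0],"rotation":[0,0,0]},{"slide":[-2,0,3],"rotation":[0,0,0]},{"slide":[0,0,-10],"rotation":[0,0,0]},{"slide":[0,0,-20],"rotation":[0,0,0]},{"slide":[0,0,-20],"rotation":[0,0,0]},{"slide":[0,0,-20],"rotation":[0,0,0]}]'

```text
time: 8.33
tool_pos: [0.5771, -0.2019, 0.1241]
tool_rot: [-0.0, 0.68, 0.734, -0.0]
contact_force: [0.6, -0.1, 0.2]
gripper_width: -0.002
```

```bash
python3 go.py .565 -.022 .11;python3 - <<'E'
from h import *
np.set_printoptions(precision=4,suppress=True)
f=grab("scene");cv2.imwrite("pics/s5.png",cv2.resize(f["frame"][90:230,270:410],None,fx=4.2,fy=4.2,interpolation=3))
E
```

```text
t 8.3333 p [ 0.5771 -0.2019  0.1241] yaw 94.36616477923657 z [-0.0006  0.0001 -1.    ] F [ 0.6488 -0.0533  0.2438] w -0.002076271867959665 gd -0.0187 q [-0.4582  0.1088  1.738  -0.0002  1.2954 -0.5343]
slide mm [180.3127   1.6575  14.1385]
```

View pics/s5.png

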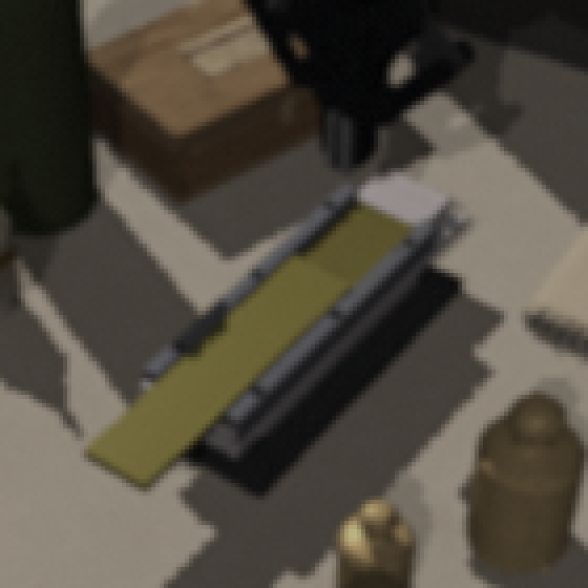

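Emit:
jog_arm --increments '[{"slide":[15,0,0],"rotation":[0,0,0]},{"slide":[25,0,0],"rotation":[0,0,0]},{"slide":[25,0,0],"rotation":[0,0,0]},{"slide":[25,0,0],"rotation":[0,0,0]},{"slide":[25,0,0],"rotation":[0,0,0]},{"slide":[25,0,0],"rotation":[0,0,0]},{"slide":[20,0,0],"rotation":[0,0,0]},{"slide":[13,1,0],"rotation":[0,0,0]},{"slide":[7,1,0],"rotation":[0,0,0]},{"slide":[0,0,0],"rotation":[0,0,0]},{"slide":[0,0,0],"rotation":[0,0,0]},{"slide":[0,0,0],"rotation":[0,0,0]}]' --fingers 1

```text
time: 9.38
tool_pos: [0.5656, -0.023, 0.1231]
tool_rot: [0.0, 0.68, 0.733, -0.0]
contact_force: [0.4, -0.2, 0.4]
gripper_width: 1.0
```

```bash
python3 go.py .565 -.022 .035;python3 - <<'E'
from h import *
np.set_printoptions(precision=4,suppress=True)
f=grab("scene");cv2.imwrite("pics/s6.png",cv2.resize(f["frame"][70:230,250:410],None,fx=3.7,fy=3.7,interpolation=3))
E
```

```text
t 9.3833 p [ 0.5656 -0.023   0.1231] yaw 94.3268439007682 z [-0.0003 -0.0003 -1.    ] F [ 0.3526 -0.1684  0.39  ] w 0.9996720172469364 gd -0.0187 q [-0.1718  0.0051  1.8479 -0.0004  1.2888 -0.2472]
slide mm [ 1.0327 -0.5382 88.1224]
```

View pics/s6.png

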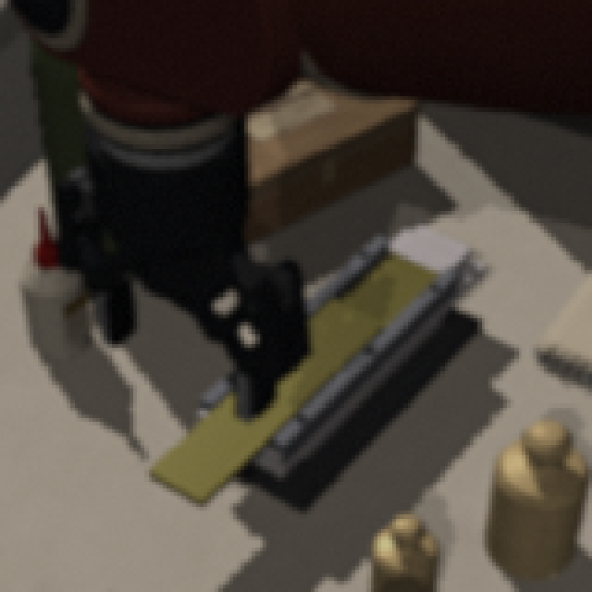

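Emit:
jog_arm --increments '[{"slide":[0,0,15],"rotation":[0,0,0]},{"slide":[0,0,20],"rotation":[0,0,0]},{"slide":[0,0,20],"rotation":[0,0,0]},{"slide":[0,0,15],"rotation":[0,0,0]},{"slide":[0,0,10],"rotation":[0,0,0]},{"slide":[0,0,6],"rotation":[0,0,0]},{"slide":[0,0,2],"rotation":[0,0,0]},{"slide":[0,0,0],"rotation":[0,0,0]},{"slide":[0,0,0],"rotation":[0,0,0]},{"slide":[0,0,0],"rotation":[0,0,0]}]'

```text
time: 10.27
tool_pos: [0.5666, -0.0224, 0.0366]
tool_rot: [0.001, 0.68, 0.734, 0.001]
contact_force: [0.2, -0.3, 0.5]
gripper_width: 0.999
```

```bash
python3 go.py .565 -.022 .035;python3 - <<'E'
from h import *
np.set_printoptions(precision=4,suppress=True)
f=grab("scene");cv2.imwrite("pics/s7.png",cv2.resize(f["frame"][90:230,250:390],None,fx=4.2,fy=4.2,interpolation=3))
E
```

```text
t 10.2667 p [ 0.5666 -0.0224  0.0366] yaw 94.3680073990965 z [ 0.0022 -0.0004 -1.    ] F [ 0.2315 -0.3489  0.506 ] w 0.9985930502482835 gd -0.0187 q [-0.1707  0.1171  1.8918 -0.      1.1305 -0.247 ]
slide mm [ 0.5116 -1.5253  1.5622]
```

View pics/s7.png

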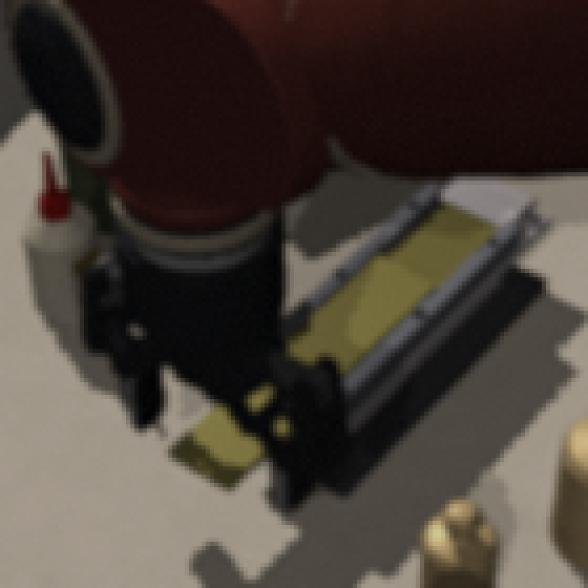

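Emit:
jog_arm --increments '[{"slide":[0,-1,1],"rotation":[0,0,0]},{"slide":[0,0,0],"rotation":[0,0,0]},{"slide":[0,0,0],"rotation":[0,0,0]},{"slide":[0,0,0],"rotation":[0,0,0]},{"slide":[0,0,0],"rotation":[0,0,0]},{"slide":[0,0,0],"rotation":[0,0,0]},{"slide":[0,0,0],"rotation":[0,0,0]},{"slide":[0,0,0],"rotation":[0,0,0]},{"slide":[0,0,0],"rotation":[0,0,0]},{"slide":[0,0,0],"rotation":[0,0,0]}]' --fingers 0

```text
time: 11.15
tool_pos: [0.5647, -0.0222, 0.0344]
tool_rot: [0.0, 0.68, 0.734, 0.0]
contact_force: [0.2, 0.7, 1.7]
gripper_width: 0.453
```

```bash
python3 go.py .565 -.022 .035;python3 - <<'E'
from h import *
np.set_printoptions(precision=4,suppress=True)
f=grab("scene");cv2.imwrite("pics/s8.png",cv2.resize(f["frame"][90:230,250:390],None,fx=4.2,fy=4.2,interpolation=3));print(proj(f,state()["tool_pos"]))
f=grab("top");cv2.imwrite("pics/t8.png",cv2.resize(f["frame"][140:220,270:430],None,fx=5,fy=5,interpolation=3))
E
```

```text
t 11.15 p [ 0.5647 -0.0222  0.0344] yaw 94.37331202559255 z [ 0.0002  0.     -1.    ] F [0.2317 0.7169 1.6805] w 0.45273901595339355 gd -0.0187 q [-0.1711  0.1174  1.8957  0.      1.1283 -0.2474]
slide mm [ 0.2137  0.3251 -0.5881]
[302.4836 204.0537]
```

View pics/s8.png

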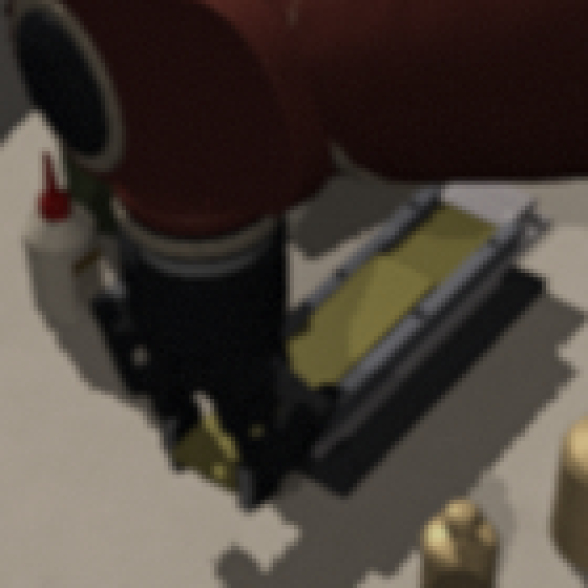

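View pics/t8.png

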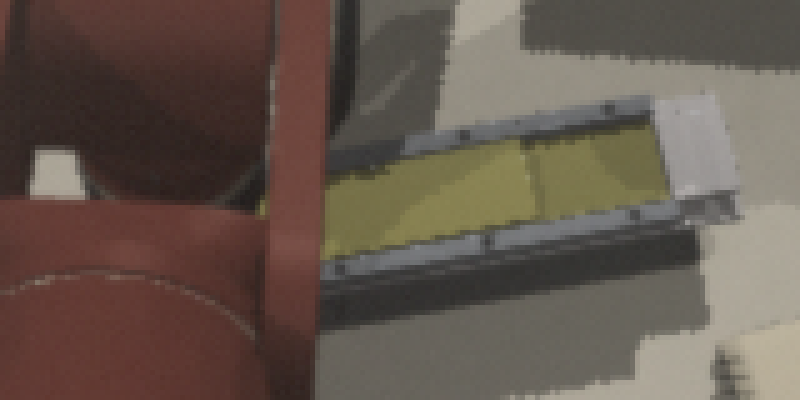

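Emit:
jog_arm --increments '[{"slide":[0,0,-3],"rotation":[0,0,0]},{"slide":[0,0,-6],"rotation":[0,0,0]},{"slide":[0,0,-12],"rotation":[0,0,0]},{"slide":[0,0,-20],"rotation":[0,0,0]},{"slide":[0,0,-25],"rotation":[0,0,0]},{"slide":[0,0,-25],"rotation":[0,0,0]},{"slide":[0,0,-20],"rotation":[0,0,0]},{"slide":[0,0,-10],"rotation":[0,0,0]},{"slide":[0,0,-5],"rotation":[0,0,0]},{"slide":[0,0,0],"rotation":[0,0,0]},{"slide":[0,0,0],"rotation":[0,0,0]}]'

```text
time: 12.17
tool_pos: [0.564, -0.0222, 0.1593]
tool_rot: [-0.001, 0.68, 0.734, -0.0]
contact_force: [0.1, 0.1, -1.4]
gripper_width: 0.449
```

```bash
python3 go.py .565 -.022 .035;python3 - <<'E'
from h import *
np.set_printoptions(precision=4,suppress=True)
f=grab("scene");cv2.imwrite("pics/s9.png",cv2.resize(f["frame"][70:230,250:410],None,fx=3.7,fy=3.7,interpolation=3));print(proj(f,state()["tool_pos"]))
f=grab("top");cv2.imwrite("pics/t9.png",cv2.resize(f["frame"][140:220,270:430],None,fx=5,fy=5,interpolation=3))
print(atz(f,(377.1,175.5),.06))
E
```

```text
t 12.1667 p [ 0.564  -0.0222  0.1593] yaw 94.3702274997381 z [-0.0015  0.0003 -1.    ] F [ 0.0996  0.1357 -1.3749] w 0.44906037258587717 gd -0.0187 q [-0.1711 -0.0348  1.8236  0.      1.3544 -0.2474]
slide mm [  0.0242   1.2335 124.3445]
[299.5527 162.8806]
[ 0.5787 -0.1903  0.06  ]
```

View pics/s9.png

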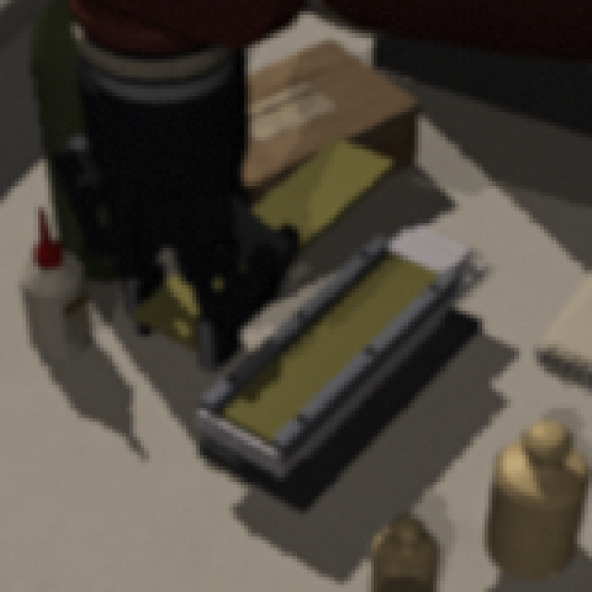

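View pics/t9.png

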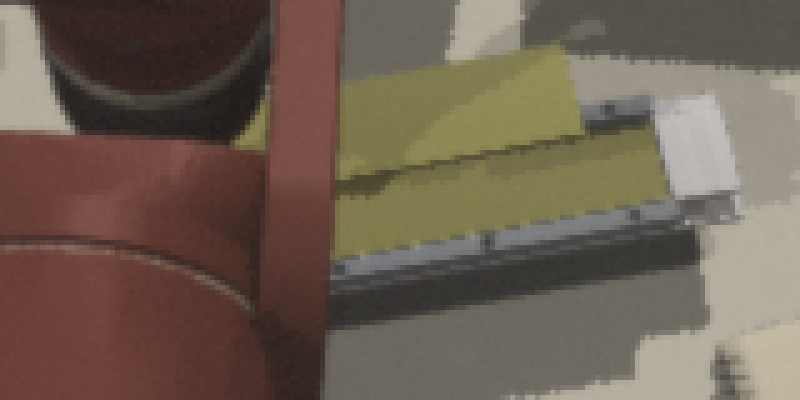

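```bash
cat > tri.py <<'E'
from h import *
def tri(f,a,g,b):
    o1,d1=ray(f,a);o2,d2=ray(g,b);s=np.linalg.lstsq(np.stack([d1,-d2],1),o2-o1,rcond=None)[0]
    return o1+s[0]*d1,o2+s[1]*d2
E
python3 - <<'E'
from tri import *
np.set_printoptions(precision=4,suppress=True)
f=grab("top");g=grab("scene")
U=lambda off,k,x,y:((x+.5)/k-.5+off[0],(y+.5)/k-.5+off[1])
for a,b in [((566,43),(344,137)),((588,133),(394,161))]:
    print(tri(f,U((270,140),5,*a),g,U((250,70),3.7,*b)))
for p in[(566,43),(588,133)]: print(atz(f,U((270,140),5,*p),.185))
E
```

```text
(array([ 0.599 , -0.1868,  0.181 ]), array([ 0.5952, -0.1889,  0.1801]))
(array([ 0.5601, -0.1899,  0.1803]), array([ 0.5598, -0.19  ,  0.1803]))
[ 0.5975 -0.1859  0.185 ]
[ 0.5586 -0.1888  0.185 ]
```

Emit:
jog_arm --increments '[{"slide":[8,-5,0],"rotation":[0,0,0]},{"slide":[16,-10,0],"rotation":[0,0,0]},{"slide":[20,-12,0],"rotation":[0,0,0]},{"slide":[20,-12,0],"rotation":[0,0,0]},{"slide":[20,-12,0],"rotation":[0,0,0]},{"slide":[20,-12,0],"rotation":[0,0,0]},{"slide":[20,-12,0],"rotation":[0,0,0]},{"slide":[20,-12,0],"rotation":[0,0,0]},{"slide":[20,-12,0],"rotation":[0,0,0]},{"slide":[20,-12,0],"rotation":[0,0,0]},{"slide":[16,-8,0],"rotation":[0,0,0]},{"slide":[8,-4,0],"rotation":[0,0,0]},{"slide":[0,0,0],"rotation":[0,0,0]}]'

```text
time: 13.45
tool_pos: [0.4249, 0.177, 0.1599]
tool_rot: [-0.0, 0.679, 0.734, -0.0]
contact_force: [-0.7, -0.3, -1.2]
gripper_width: 0.449
```

Emit:
jog_arm --increments '[{"slide":[0,0,0],"rotation":[0,0,-3]},{"slide":[0,0,0],"rotation":[0,0,-6]},{"slide":[0,0,0],"rotation":[0,0,-6]},{"slide":[0,0,0],"rotation":[0,0,-6]},{"slide":[0,0,0],"rotation":[0,0,-6]},{"slide":[0,0,0],"rotation":[0,0,-6]},{"slide":[0,0,0],"rotation":[0,0,-6]},{"slide":[0,0,0],"rotation":[0,0,-6]},{"slide":[0,0,0],"rotation":[0,0,-6]},{"slide":[0,0,0],"rotation":[0,0,-6]},{"slide":[0,0,0],"rotation":[0,0,-6]},{"slide":[0,0,0],"rotation":[0,0,-5]},{"slide":[0,0,0],"rotation":[0,0,-3]},{"slide":[0,0,0],"rotation":[0,0,0]},{"slide":[0,0,0],"rotation":[0,0,0]}]'

```text
time: 14.7
tool_pos: [0.4264, 0.1751, 0.1601]
tool_rot: [-0.0, 0.128, 0.992, -0.0]
contact_force: [0.7, 0.1, -1.2]
gripper_width: 0.456
```

```bash
python3 go.py .425 .176 .09;python3 - <<'E'
from h import *
for n in("scene","top"):
    f=grab(n);cv2.imwrite(f"pics/{n}10.png",f["frame"])
E
```

```text
t 14.7 p [0.4264 0.1751 0.1601] yaw 165.24214678462607 z [-0.0003 -0.0004 -1.    ] F [ 0.7212  0.0986 -1.187 ] w 0.45575740178558466 gd -0.0187 q [ 0.2283 -0.3028  2.0571 -0.0003  1.3877 -1.0849]
slide mm [ 1.5199  0.5126 70.1391]
```

View pics/scene10.png

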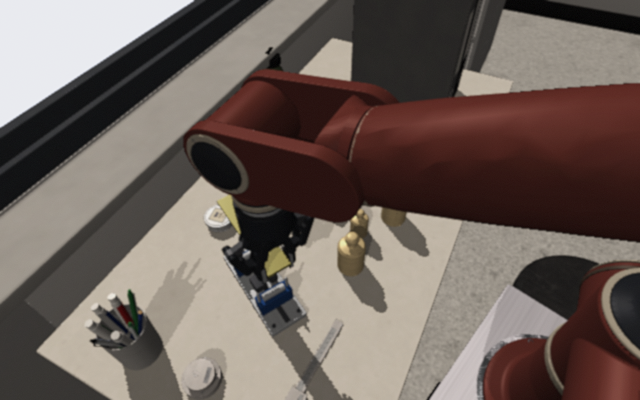

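View pics/top10.png

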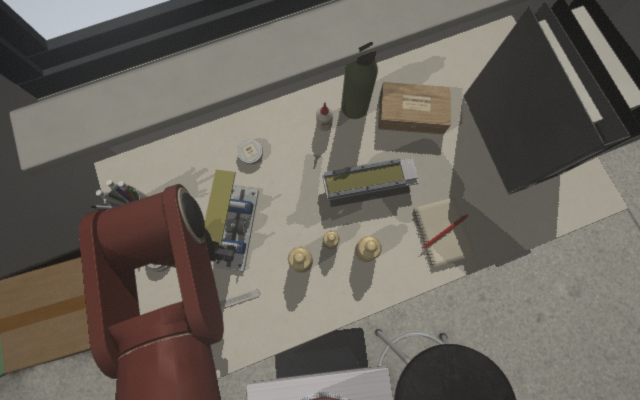

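Emit:
jog_arm --increments '[{"slide":[0.5,0,15],"rotation":[0,0,-0.7]},{"slide":[0.5,0,20],"rotation":[0,0,0]},{"slide":[0,0,20],"rotation":[0,0,0]},{"slide":[0,0,20],"rotation":[0,0,0]},{"slide":[0,0,10],"rotation":[0,0,0]},{"slide":[0,0,5],"rotation":[0,0,0]},{"slide":[0,0,0],"rotation":[0,0,0]},{"slide":[0,0,0],"rotation":[0,0,0]},{"slide":[0,0,0],"rotation":[0,0,0]}]'

```text
time: 15.55
tool_pos: [0.4263, 0.1763, 0.0718]
tool_rot: [0.001, 0.121, 0.993, 0.0]
contact_force: [0.2, -0.1, -0.6]
gripper_width: 0.453
```

```bash
python3 go.py .425 .176 .0364;python3 - <<'E'
from h import *
for n,(x,y) in dict(scene=(190,160),top=(170,130)).items():
    f=grab(n);cv2.imwrite(f"pics/{n}11.png",cv2.resize(f["frame"][y:y+150,x:x+150],None,fx=4,fy=4,interpolation=3))
    print(n,proj(f,state()["tool_pos"]))
E
```

```text
t 15.55 p [0.4263 0.1763 0.0718] yaw 166.06743839007606 z [ 0.0025  0.0006 -1.    ] F [ 0.1607 -0.1464 -0.6303] w 0.45323597443024466 gd -0.0187 q [ 0.2305 -0.1938  2.126  -0.      1.2069 -1.0971]
slide mm [ 1.2601 -0.5963 35.3709]
scene [280.62844767 297.53782788]
top [222.55158687 257.9831625 ]
```

View pics/scene11.png

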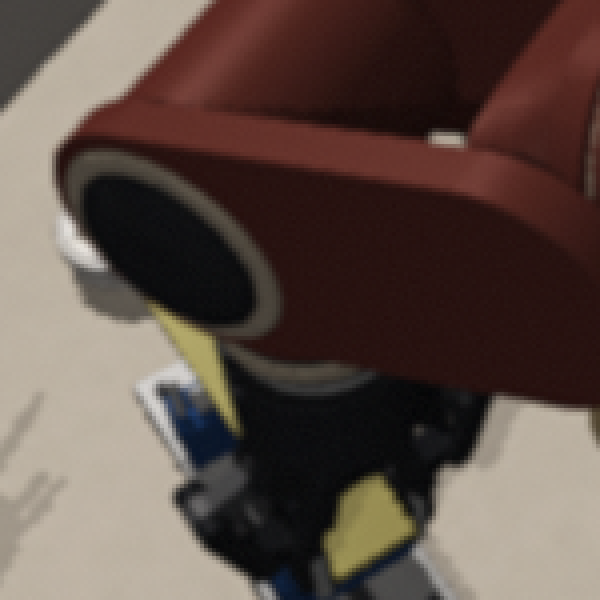

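View pics/top11.png

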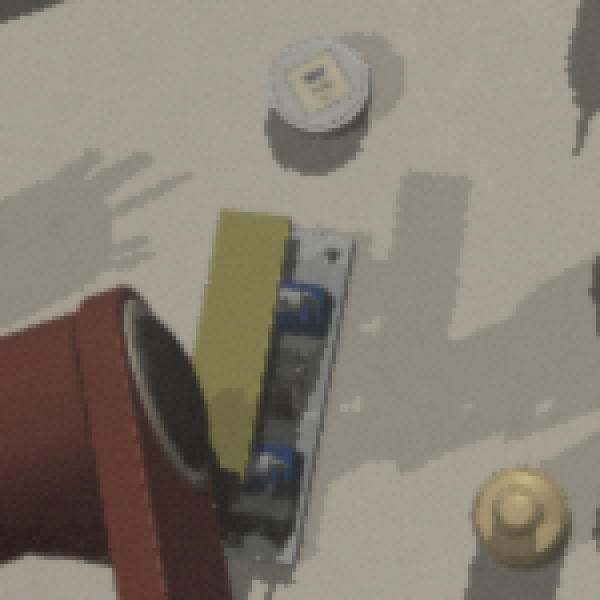

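```bash
python3 - <<'E'
from h import *
np.set_printoptions(precision=4,suppress=True)
f=grab("top");U=lambda x,y:((x+.5)/4-.5+170,(y+.5)/4-.5+130)
z=.0718+.0226+.003
P=[atz(f,U(*p),z) for p in[(222,210),(291,218),(247,470)]];print(P)
m=(P[0]+P[1])/2;print(m)
# project the expected strip at rest pose & rollers
c=np.array([.5003,.157]);u=np.array([np.cos(np.radians(-14)),np.sin(np.radians(-14))]);v=np.array([-u[1],u[0]])
img=cv2.imread("pics/top0.png");k=4
im=cv2.resize(img[130:280,170:320],None,fx=k,fy=k,interpolation=3)
def pt(f,x,y,z,off):
    q=c+x*u+y*v;p=proj(f,[q[0],q[1],z]);return tuple(int(round((p[i]-off[i]+.5)*k-.5)) for i in(0,1))
def draw(im,f,off):
    for X in(-.048,.048):
        cv2.line(im,pt(f,X,-.022,.056,off),pt(f,X,.022,.056,off),(0,0,255),1)
        for Y in(-.0275,.0275): cv2.circle(im,pt(f,X,Y,.073,off),3,(0,255,0),1)
    cv2.circle(im,pt(f,0,0,.056,off),3,(255,0,255),1)
draw(im,f,(170,130));cv2.imwrite("pics/ov_t.png",im)
g=grab("scene");im2=cv2.resize(cv2.imread("pics/scene0.png")[220:350,200:330],None,fx=k,fy=k,interpolation=3);draw(im2,g,(200,220));cv2.imwrite("pics/ov_s.png",im2)
E
```

```text
[array([0.5904, 0.1556, 0.0974]), array([0.5815, 0.1177, 0.0974]), array([0.4442, 0.1498, 0.0974])]
[0.5859 0.1366 0.0974]
```

View pics/ov_t.png

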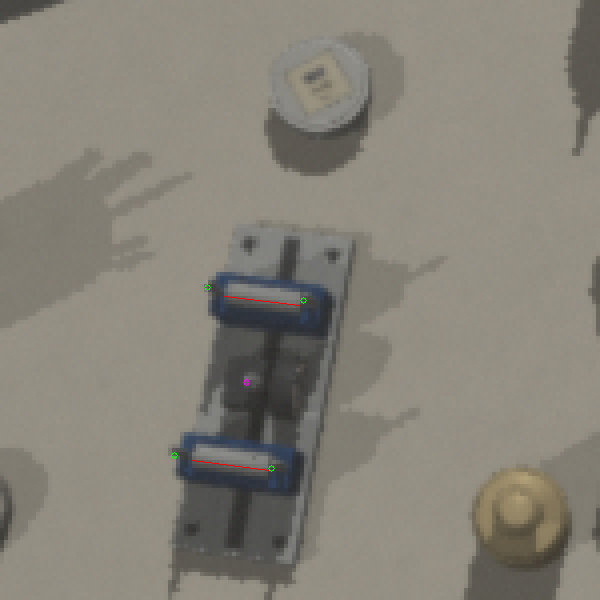

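View pics/ov_s.png

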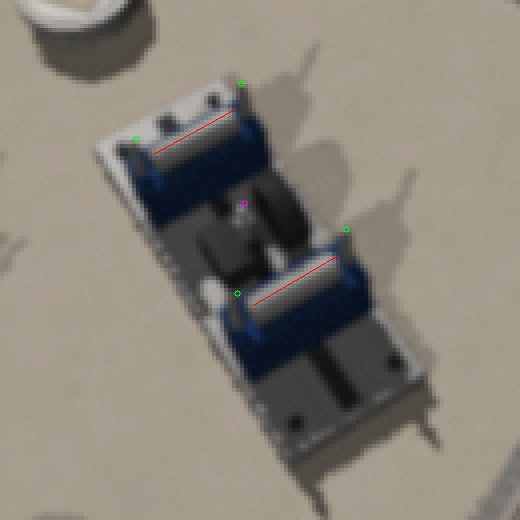

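Emit:
jog_arm --increments '[{"slide":[0,-0.7,6],"rotation":[0,0,0]},{"slide":[0,0,6],"rotation":[0,0,0]},{"slide":[0,0,6],"rotation":[0,0,0]},{"slide":[0,0,5],"rotation":[0,0,0]},{"slide":[0,0,4],"rotation":[0,0,0]},{"slide":[0,0,2],"rotation":[0,0,0]},{"slide":[0,0,1],"rotation":[0,0,0]},{"slide":[0,0,0],"rotation":[0,0,0]},{"slide":[0,0,0],"rotation":[0,0,0]}]'

```text
time: 16.5
tool_pos: [0.4251, 0.1754, 0.0404]
tool_rot: [0.0, 0.121, 0.993, 0.0]
contact_force: [-1.0, 0.2, -1.5]
gripper_width: 0.451
```

```bash
python3 go.py .425 .176 .0364;python3 - <<'E'
from h import *
for n,(x,y) in dict(scene=(190,160),top=(170,130)).items():
    f=grab(n);cv2.imwrite(f"pics/{n}12.png",cv2.resize(f["frame"][y:y+150,x:x+150],None,fx=4,fy=4,interpolation=3))
E
```

```text
t 16.5 p [0.4251 0.1754 0.0404] yaw 166.0763699876699 z [ 0.0003  0.     -1.    ] F [-1.026   0.2205 -1.5052] w 0.45120913895080156 gd -0.0187 q [ 0.2292 -0.1448  2.1432 -0.      1.1429 -1.0986]
slide mm [0.2658 0.5926 4.0383]
```

View pics/top12.png

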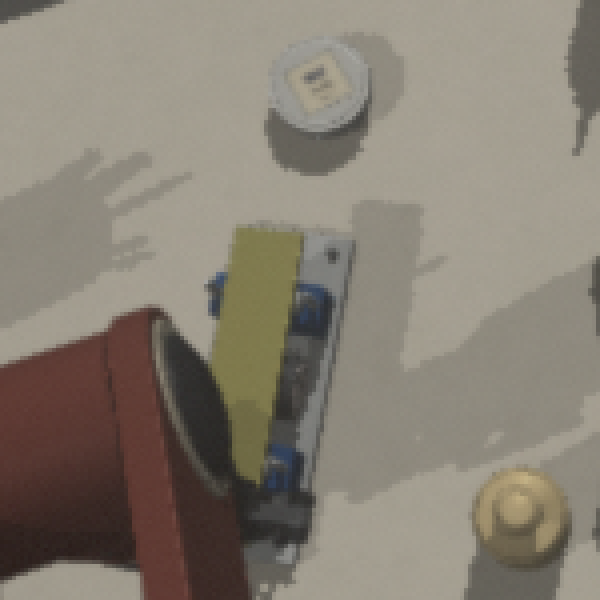

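View pics/scene12.png

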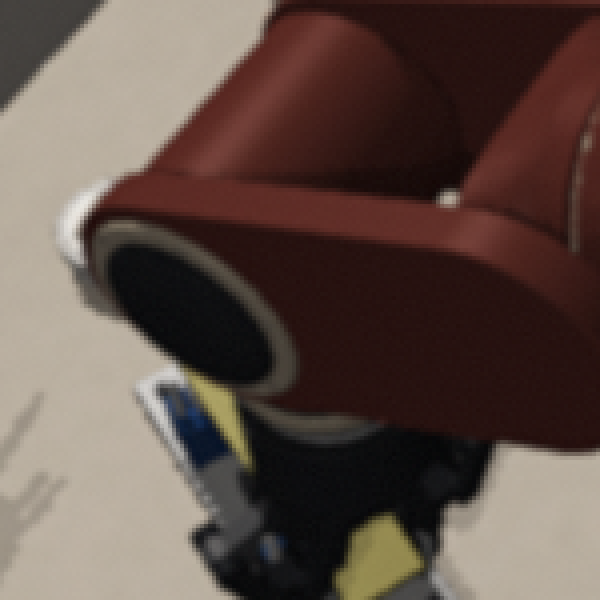

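Emit:
jog_arm --increments '[{"slide":[0,0,1],"rotation":[0,0,0]},{"slide":[0,0,1],"rotation":[0,0,0]},{"slide":[0,0,1],"rotation":[0,0,0]},{"slide":[0,0,0],"rotation":[0,0,0]},{"slide":[0,0,0],"rotation":[0,0,0]}]'

```text
time: 17.02
tool_pos: [0.4249, 0.1753, 0.0373]
tool_rot: [-0.0, 0.121, 0.993, -0.0]
contact_force: [0.4, 0.1, -1.8]
gripper_width: 0.448
```

```bash
python3 go.py
```

```text
t 17.0167 p [0.4249 0.1753 0.0373] yaw 166.07564711674115 z [-0.0001 -0.     -1.    ] F [ 0.3949  0.1189 -1.7642] w 0.448334856205178 gd -0.0187 q [ 0.2292 -0.1395  2.1447 -0.      1.1365 -1.0986]
```

Emit:
jog_arm --increments '[{"slide":[0,0,1],"rotation":[0,0,0]},{"slide":[0,0,0.5],"rotation":[0,0,0]},{"slide":[0,0,0],"rotation":[0,0,0]},{"slide":[0,0,0],"rotation":[0,0,0]},{"slide":[0,0,0],"rotation":[0,0,0]}]'

```text
time: 17.43
tool_pos: [0.4251, 0.1754, 0.0364]
tool_rot: [0.0, 0.121, 0.993, 0.0]
contact_force: [-3.5, -1.1, 5.4]
gripper_width: 0.451
```

```bash
python3 go.py
```

```text
t 17.4333 p [0.4251 0.1754 0.0364] yaw 166.07342597858846 z [ 0.  0. -1.] F [-3.5361 -1.0797  5.4211] w 0.45082450035528976 gd -0.0187 q [ 0.2292 -0.1375  2.1447  0.      1.1344 -1.0985]
```

Emit:
jog_arm --increments '[{"slide":[0,0,-0.5],"rotation":[0,0,0]},{"slide":[0,0,0],"rotation":[0,0,0]},{"slide":[0,0,0],"rotation":[0,0,0]},{"slide":[0,0,0],"rotation":[0,0,0]},{"slide":[0,0,0],"rotation":[0,0,0]},{"slide":[0,0,0],"rotation":[0,0,0]},{"slide":[0,0,0],"rotation":[0,0,0]},{"slide":[0,0,0],"rotation":[0,0,0]}]' --fingers 1

```text
time: 18.1
tool_pos: [0.4249, 0.1753, 0.0363]
tool_rot: [-0.0, 0.121, 0.993, -0.0]
contact_force: [0.5, -0.1, -0.7]
gripper_width: 0.995
```

Emit:
jog_arm --increments '[{"slide":[0,0,-5],"rotation":[0,0,0]},{"slide":[0,0,-15],"rotation":[0,0,0]},{"slide":[0,0,-25],"rotation":[0,0,0]},{"slide":[0,0,-25],"rotation":[0,0,0]},{"slide":[0,0,-25],"rotation":[0,0,0]},{"slide":[0,0,-25],"rotation":[0,0,0]},{"slide":[0,0,-15],"rotation":[0,0,0]},{"slide":[0,0,0],"rotation":[0,0,0]}]'

```text
time: 18.77
tool_pos: [0.4275, 0.1759, 0.1763]
tool_rot: [0.004, 0.121, 0.993, 0.001]
contact_force: [-0.7, -0.1, 0.7]
gripper_width: 0.999
```

```bash
python3 go.py .4445 -.062 .17;python3 - <<'E'
from h import *
for n,(x,y) in dict(scene=(190,160),top=(170,130)).items():
    f=grab(n);cv2.imwrite(f"pics/{n}13.png",cv2.resize(f["frame"][y:y+150,x:x+150],None,fx=4,fy=4,interpolation=3))
E
```

```text
t 18.7667 p [0.4275 0.1759 0.1763] yaw 166.07488096380857 z [ 0.0084  0.002  -1.    ] F [-0.6835 -0.0967  0.6549] w 0.9993800990517592 gd -0.0187 q [ 0.2292 -0.321   2.0436  0.      1.4103 -1.0985]
slide mm [ -73.7183 -226.8793    5.9379]
```

View pics/top13.png

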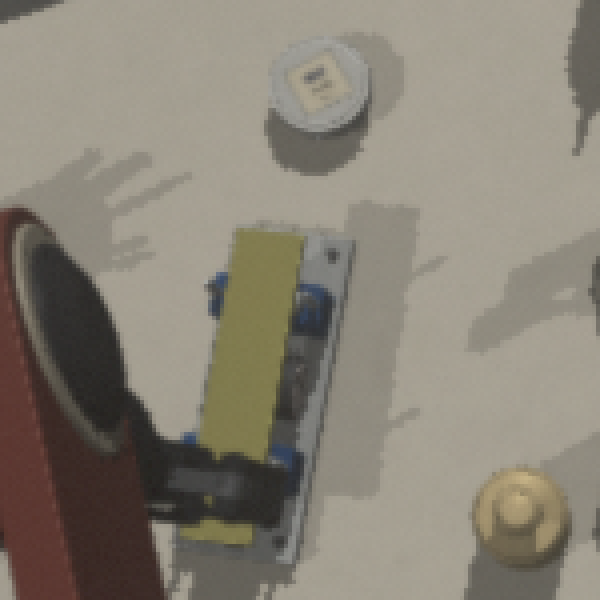

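View pics/scene13.png

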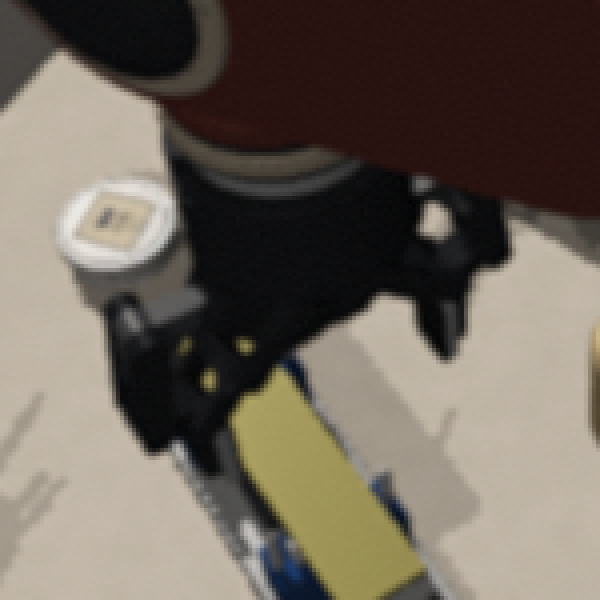

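Emit:
jog_arm --increments '[{"slide":[-4,-12,0],"rotation":[0,0,6]},{"slide":[0,0,0],"rotation":[0,0,6]},{"slide":[0,0,0],"rotation":[0,0,6]},{"slide":[0,0,0],"rotation":[0,0,6]},{"slide":[0,0,0],"rotation":[0,0,6]},{"slide":[0,0,0],"rotation":[0,0,6]},{"slide":[0,0,0],"rotation":[0,0,6]},{"slide":[0,0,0],"rotation":[0,0,6]},{"slide":[0,0,0],"rotation":[0,0,6]},{"slide":[0,0,0],"rotation":[0,0,6]},{"slide":[0,0,0],"rotation":[0,0,6]},{"slide":[0,0,0],"rotation":[0,0,6]},{"slide":[0,0,0],"rotation":[0,0,6]},{"slide":[0,0,0],"rotation":[0,0,6]},{"slide":[0,0,0],"rotation":[0,0,6]},{"slide":[0,0,0],"rotation":[0,0,0]}]'

```text
time: 20.2
tool_pos: [0.4247, 0.1624, 0.1689]
tool_rot: [-0.001, 0.788, 0.615, -0.002]
contact_force: [-0.0, -0.3, -0.4]
gripper_width: 1.001
```

```bash
python3 go.py .4445 -.062 .14;python3 - <<'E'
from tri import *
np.set_printoptions(precision=4,suppress=True)
f=grab("top");g=grab("scene")
im=cv2.resize(f["frame"][210:280,280:390],None,fx=7,fy=7,interpolation=3);cv2.imwrite("pics/tw.png",im)
im=cv2.resize(g["frame"][170:290,320:430],None,fx=5,fy=5,interpolation=3);cv2.imwrite("pics/sw.png",im)
for n in("top","scene"):
    for r in place_of("weight_center",n):print(n,r["score"],r["uv"])
print(proj(f,(.4445,-.062,.07)),proj(g,(.4445,-.062,.07)))
E
```

```text
t 20.2 p [0.4247 0.1624 0.1689] yaw 75.9762595196382 z [-0.004  -0.0008 -1.    ] F [-0.0293 -0.3152 -0.3675] w 1.0005246043594742 gd -0.0187 q [ 0.2014 -0.3259  2.0599 -0.      1.4116  0.4462]
slide mm [-212.883    73.7161   29.0145]
top 0.95 [369.6, 247.9]
top 0.69 [301.0, 260.2]
top 0.66 [330.7, 239.7]
scene 0.95 [359.5, 222.2]
scene 0.94 [398.1, 202.9]
scene 0.87 [350.1, 248.6]
[329.5161 237.7139] [358.7388 211.1426]
```

View pics/tw.png

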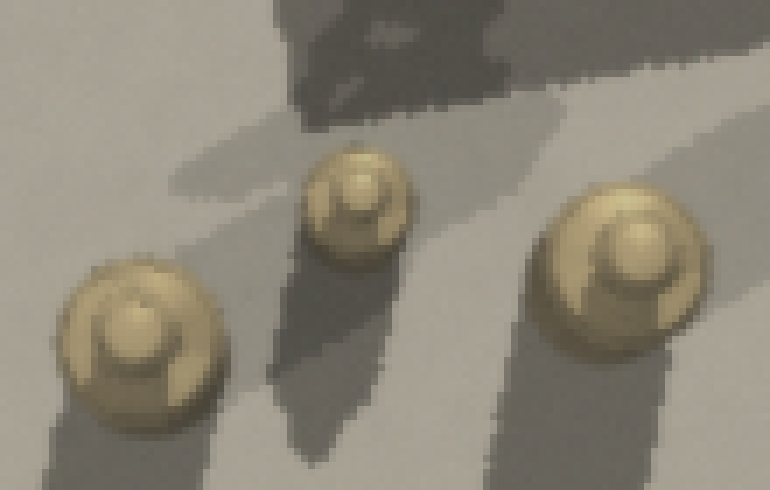

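View pics/sw.png

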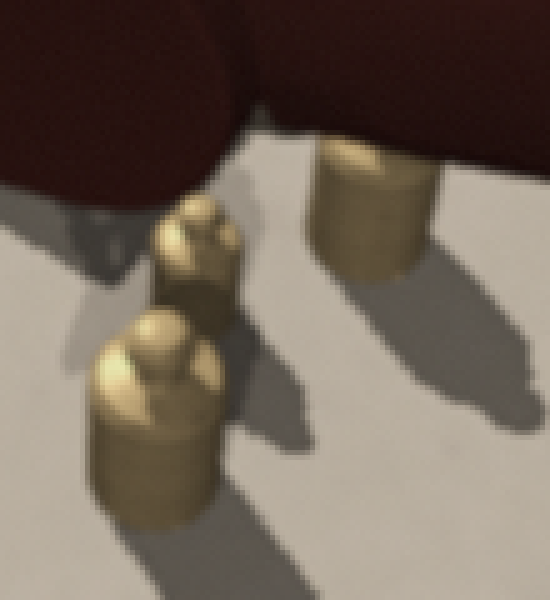

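```bash
python3 - <<'E'
from tri import *
np.set_printoptions(precision=4,suppress=True)
f=grab("top");g=grab("scene")
print(atz(f,(331,236.8),.066),atz(f,(330.7,238.7),.054),atz(g,(360,211.3),.068),atz(g,(359,218.5),.054),atz(g,(359.5,222.2),.035),atz(f,(330.7,239.7),.035))
print(tri(f,(331,236.8),g,(360,211.3)))
U=lambda x,y:((x+.5)/4-.5+170,(y+.5)/4-.5+130)
P=np.array([atz(f,U(*p),.062) for p in[(237,229),(304,235),(252,545),(183,540)]]);print(P,P.mean(0))
E
```

```text
[ 0.4467 -0.0657  0.066 ] [ 0.4441 -0.065   0.054 ] [ 0.4433 -0.0647  0.068 ] [ 0.4397 -0.058   0.054 ] [ 0.4414 -0.0634  0.035 ] [ 0.4444 -0.0656  0.035 ]
(array([ 0.4468, -0.0657,  0.065 ]), array([ 0.4448, -0.0668,  0.0648]))
[[0.5895 0.1559 0.062 ]
 [0.5815 0.1174 0.062 ]
 [0.4075 0.1575 0.062 ]
 [0.4145 0.1952 0.062 ]] [0.4982 0.1565 0.062 ]
```

Emit:
jog_arm --increments '[{"slide":[-10,4,0],"rotation":[0,0,0]},{"slide":[-20,7,0],"rotation":[0,0,0]},{"slide":[-25,9,0],"rotation":[0,0,0]},{"slide":[-25,9,0],"rotation":[0,0,0]},{"slide":[-25,9,0],"rotation":[0,0,0]},{"slide":[-25,9,0],"rotation":[0,0,0]},{"slide":[-25,9,0],"rotation":[0,0,0]},{"slide":[-25,8,0],"rotation":[0,0,0]},{"slide":[-20,6,0],"rotation":[0,0,0]},{"slide":[-10,3,10],"rotation":[0,0,0]},{"slide":[-5,1,20],"rotation":[0,0,0]},{"slide":[0,0,10],"rotation":[0,0,0]},{"slide":[0,0,0],"rotation":[0,0,0]},{"slide":[0,0,0],"rotation":[0,0,0]},{"slide":[0,0,0],"rotation":[0,0,0]}]'

```text
time: 21.75
tool_pos: [0.4463, -0.0633, 0.1317]
tool_rot: [0.0, 0.787, 0.617, 0.0]
contact_force: [0.6, -0.0, 0.5]
gripper_width: 1.002
```

```bash
python3 go.py .4445 -.0645 .012;python3 - <<'E'
from tri import *
g=grab("scene")
im=cv2.resize(g["frame"][150:290,300:440],None,fx=4,fy=4,interpolation=3);cv2.imwrite("pics/sw2.png",im)
E
```

```text
t 21.75 p [ 0.4463 -0.0633  0.1317] yaw 76.13687605565863 z [ 0.0004  0.     -1.    ] F [ 0.589  -0.0264  0.4965] w 1.0024436299444204 gd -0.0187 q [-0.3063 -0.3022  2.1059  0.0001  1.3374 -0.0644]
slide mm [ -1.6196  -1.4686 119.6806]
```

View pics/sw2.png

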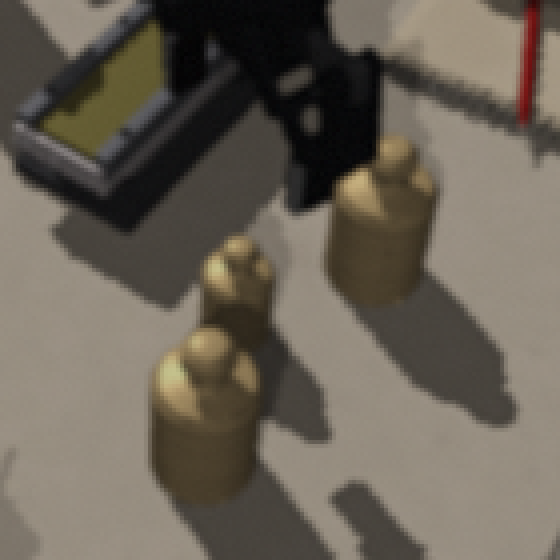

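Emit:
jog_arm --increments '[{"slide":[-1.6,-1.5,10],"rotation":[0,0,0]},{"slide":[0,0,15],"rotation":[0,0,0]},{"slide":[0,0,15],"rotation":[0,0,0]},{"slide":[0,0,10],"rotation":[0,0,0]},{"slide":[0,0,0],"rotation":[0,0,0]},{"slide":[0,0,0],"rotation":[0,0,0]}]'

```text
time: 22.3
tool_pos: [0.4438, -0.0647, 0.0808]
tool_rot: [-0.001, 0.788, 0.616, -0.0]
contact_force: [0.8, 0.5, 0.1]
gripper_width: 1.002
```

```bash
python3 go.py .4445 -.0645 .012;python3 - <<'E'
from tri import *
g=grab("scene")
im=cv2.resize(g["frame"][150:290,300:440],None,fx=4,fy=4,interpolation=3);cv2.imwrite("pics/sw3.png",im)
g=grab("top")
im=cv2.resize(g["frame"][180:290,250:400],None,fx=4,fy=4,interpolation=3);cv2.imwrite("pics/tw3.png",im)
E
```

```text
t 22.3 p [ 0.4438 -0.0647  0.0808] yaw 76.09398101679596 z [-0.0011  0.0004 -1.    ] F [0.8163 0.5287 0.056 ] w 1.0016691851289794 gd -0.0187 q [-0.311  -0.24    2.1475  0.      1.2352 -0.0683]
slide mm [ 0.3452  0.6919 68.8348]
```

View pics/sw3.png

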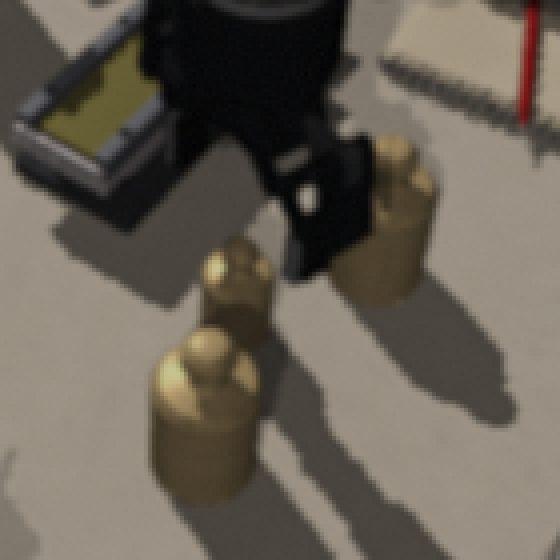

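View pics/tw3.png

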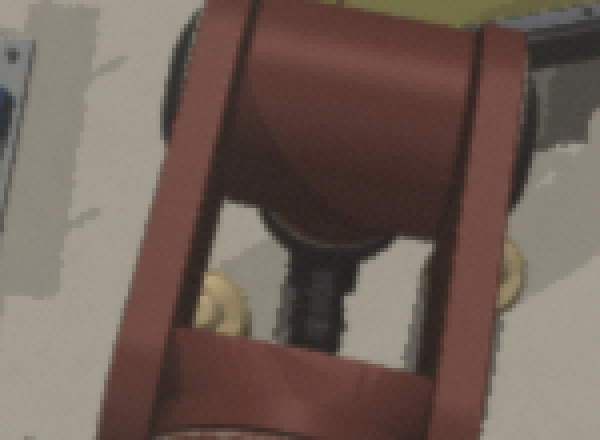

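Emit:
jog_arm --increments '[{"slide":[0,0.5,8],"rotation":[0,0,0]},{"slide":[0,0,12],"rotation":[0,0,0]},{"slide":[0,0,12],"rotation":[0,0,0]},{"slide":[0,0,12],"rotation":[0,0,0]},{"slide":[0,0,12],"rotation":[0,0,0]},{"slide":[0,0,7],"rotation":[0,0,0]},{"slide":[0,0,4],"rotation":[0,0,0]},{"slide":[0,0,0],"rotation":[0,0,0]},{"slide":[0,0,0],"rotation":[0,0,0]}]'

```text
time: 23.15
tool_pos: [0.445, -0.0652, 0.0146]
tool_rot: [0.0, 0.788, 0.616, 0.0]
contact_force: [-0.0, -0.3, 0.3]
gripper_width: 0.994
```

```bash
python3 go.py .4445 -.0645 .012;python3 - <<'E'
from tri import *
g=grab("scene")
im=cv2.resize(g["frame"][150:290,300:440],None,fx=4,fy=4,interpolation=3);cv2.imwrite("pics/sw4.png",im)
E
```

```text
t 23.15 p [ 0.445  -0.0652  0.0146] yaw 76.07361446543094 z [ 0.0004 -0.0001 -1.    ] F [-0.0329 -0.2581  0.3249] w 0.9943930249697006 gd -0.0187 q [-0.3112 -0.1246  2.1763  0.      1.0894 -0.0681]
slide mm [ 0.5442 -0.6377  2.6133]
```

View pics/sw4.png

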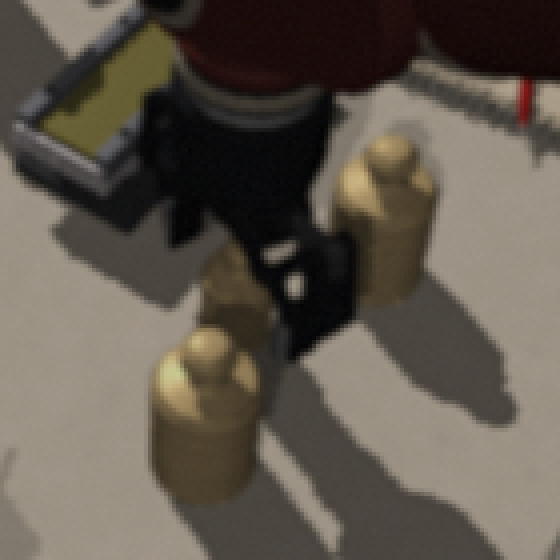

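Emit:
jog_arm --increments '[{"slide":[0,0,2],"rotation":[0,0,0]},{"slide":[0,0,0],"rotation":[0,0,0]},{"slide":[0,0,0],"rotation":[0,0,0]},{"slide":[0,0,0],"rotation":[0,0,0]},{"slide":[0,0,0],"rotation":[0,0,0]},{"slide":[0,0,0],"rotation":[0,0,0]},{"slide":[0,0,0],"rotation":[0,0,0]},{"slide":[0,0,0],"rotation":[0,0,0]},{"slide":[0,0,0],"rotation":[0,0,0]},{"slide":[0,0,0],"rotation":[0,0,0]}]' --fingers 0

```text
time: 24.03
tool_pos: [0.4448, -0.0651, 0.0128]
tool_rot: [-0.0, 0.788, 0.616, -0.0]
contact_force: [-2.3, 1.2, 5.4]
gripper_width: 0.42
```

Emit:
jog_arm --increments '[{"slide":[0,0,-4],"rotation":[0,0,0]},{"slide":[0,0,-10],"rotation":[0,0,0]},{"slide":[0,0,-20],"rotation":[0,0,0]},{"slide":[0,0,-25],"rotation":[0,0,0]},{"slide":[0,0,-25],"rotation":[0,0,0]},{"slide":[0,0,-25],"rotation":[0,0,0]},{"slide":[0,0,-20],"rotation":[0,0,0]},{"slide":[0,0,-10],"rotation":[0,0,0]},{"slide":[0,0,0],"rotation":[0,0,0]},{"slide":[0,0,0],"rotation":[0,0,0]}]'

```text
time: 24.87
tool_pos: [0.4443, -0.065, 0.1507]
tool_rot: [-0.0, 0.788, 0.616, -0.0]
contact_force: [-0.4, -0.1, -5.1]
gripper_width: 0.42
```

```bash
python3 go.py .4998 .1567 .15;python3 - <<'E'
from tri import *
for n in("scene","top"):
    f=grab(n);cv2.imwrite(f"pics/{n}20.png",f["frame"][100:300,180:480])
E
```

```text
t 24.8667 p [ 0.4443 -0.065   0.1507] yaw 76.0735949809223 z [-0.0003  0.0001 -1.    ] F [-0.3888 -0.096  -5.1366] w 0.41998558995505375 gd -0.0187 q [-0.3112 -0.3272  2.092  -0.      1.3771 -0.0681]
slide mm [228.5133   0.5043   0.7494]
```

View pics/scene20.png

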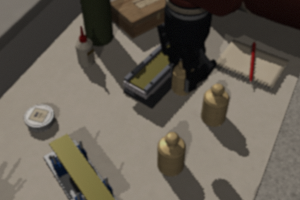

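View pics/top20.png

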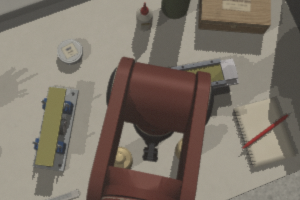

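```bash
python3 - <<'E'
from tri import *
f=grab("scene");cv2.imwrite("pics/s21.png",cv2.resize(f["frame"][225:345,205:325],None,fx=5,fy=5,interpolation=3))
f=grab("top");cv2.imwrite("pics/t21.png",cv2.resize(f["frame"][175:285,190:300],None,fx=5,fy=5,interpolation=3))
E
```

```text
(no output)
```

View pics/s21.png

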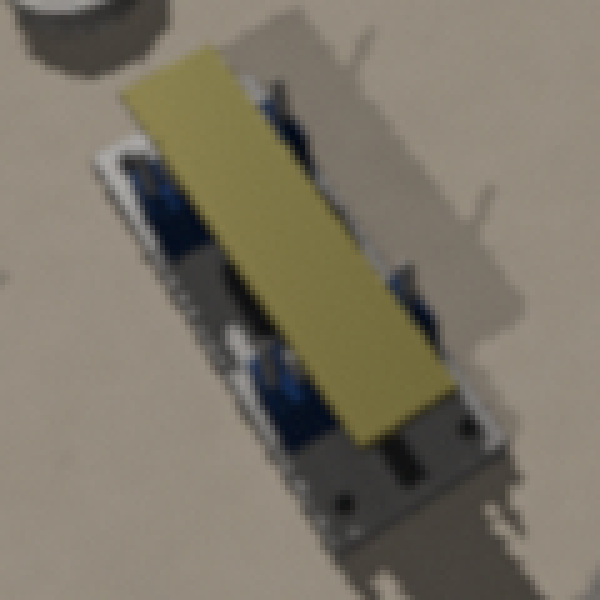

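View pics/t21.png

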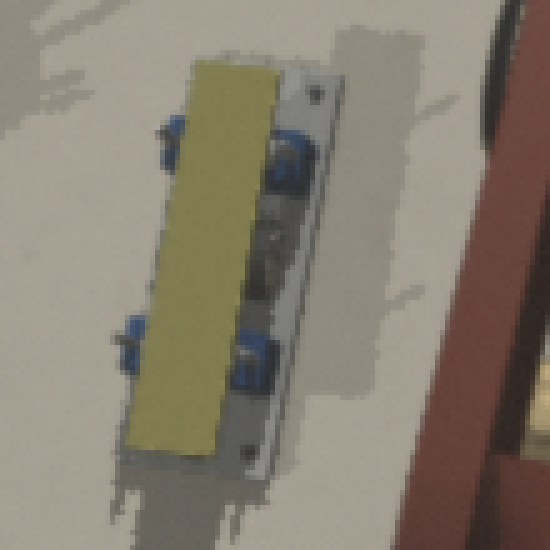

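```bash
python3 - <<'E'
from tri import *
np.set_printoptions(precision=4,suppress=True)
u=np.array([np.cos(np.radians(-14)),np.sin(np.radians(-14))]);v=np.array([-u[1],u[0]])
for n,off,pts,rm in[("top",(190,175),[(195,61),(281,70),(215,455),(127,448)],(.5014,.1554)),("scene",(205,225),[(121,95),(211,44),(459,388),(363,446)],(.4987,.159))]:
    f=grab(n);P=np.array([atz(f,((x+.5)/5-.5+off[0],(y+.5)/5-.5+off[1]),.062)[:2] for x,y in pts]);c=P.mean(0);d=c-np.array(rm)
    a=(P[0]+P[1])/2-(P[2]+P[3])/2;print(n,c,"rel rest x,y",d@u,d@v,"yaw",np.degrees(np.arctan2(a[1],a[0])),np.linalg.norm(a))
    for r in silhouettes("strip_top_center",n)[:3]: print(r["score"],r["bbox"])
E
```

```text
top [0.4986 0.1567] rel rest x,y -0.003081780089095155 0.0006191272309486158 yaw -12.969761336636632 0.17808662826253716
0.69 [215.3, 186.0, 242.7, 266.2]
scene [0.4956 0.1595] rel rest x,y -0.0031043884328154614 -0.00025191736585110147 yaw -13.230469533971712 0.17882855149751736
0.85 [230.2, 233.6, 297.7, 315.0]
```

Emit:
jog_arm --increments '[{"slide":[6,0,0],"rotation":[0,0,0]},{"slide":[14,0,0],"rotation":[0,0,0]},{"slide":[22,0,0],"rotation":[0,0,0]},{"slide":[25,0,0],"rotation":[0,0,0]},{"slide":[25,0,0],"rotation":[0,0,0]},{"slide":[25,0,0],"rotation":[0,0,0]},{"slide":[25,0,0],"rotation":[0,0,0]},{"slide":[25,0,0],"rotation":[0,0,0]},{"slide":[25,1,0],"rotation":[0,0,0]},{"slide":[20,1,0],"rotation":[0,0,0]},{"slide":[12,0,0],"rotation":[0,0,0]},{"slide":[5,0,0],"rotation":[0,0,0]},{"slide":[0,0,0],"rotation":[0,0,0]},{"slide":[0,0,15],"rotation":[0,0,0]},{"slide":[0,0,20],"rotation":[0,0,0]},{"slide":[0,0,15],"rotation":[0,0,0]},{"slide":[0,0,8],"rotation":[0,0,0]},{"slide":[0,0,0],"rotation":[0,0,0]},{"slide":[0,0,0],"rotation":[0,0,0]},{"slide":[0,0,0],"rotation":[0,0,0]}]'

```text
time: 26.93
tool_pos: [0.5027, 0.1564, 0.0946]
tool_rot: [0.001, 0.788, 0.616, 0.001]
contact_force: [-0.1, -0.6, -3.8]
gripper_width: 0.415
```

```bash
python3 go.py .501 .1567 .0758;python3 - <<'E'
from tri import *
f=grab("scene");cv2.imwrite("pics/s22.png",cv2.resize(f["frame"][205:325,205:325],None,fx=5,fy=5,interpolation=3))
f=grab("top");cv2.imwrite("pics/t22.png",cv2.resize(f["frame"][165:275,190:300],None,fx=5,fy=5,interpolation=3))
E
```

```text
t 26.9333 p [0.5027 0.1564 0.0946] yaw 76.03919995686245 z [ 0.0021  0.0002 -1.    ] F [-0.1311 -0.6329 -3.784 ] w 0.41522084851413577 gd -0.0187 q [ 0.1603 -0.0578  1.9612 -0.0001  1.2361  0.4041]
slide mm [-0.1532 -1.7156 18.8179]
```

View pics/s22.png

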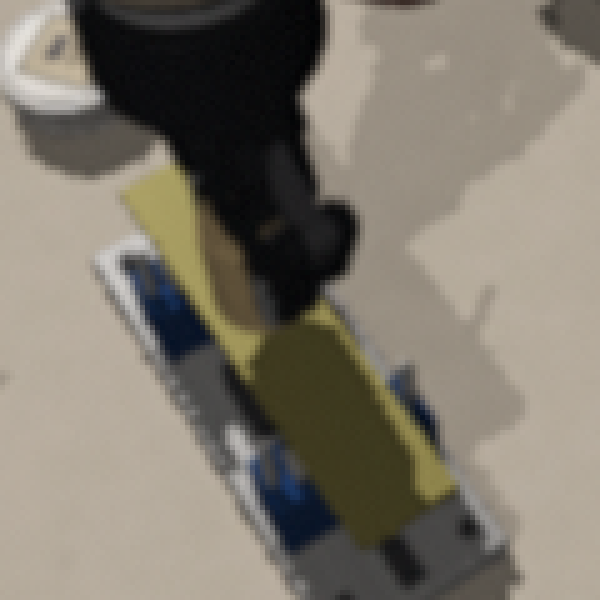

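View pics/t22.png

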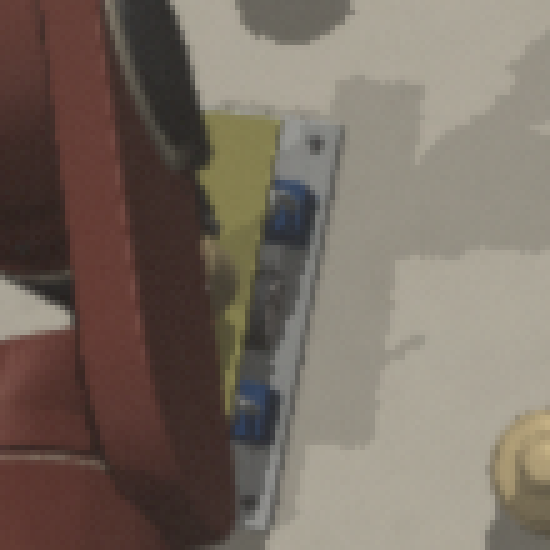

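Emit:
jog_arm --increments '[{"slide":[0,-0.7,4],"rotation":[0,0,0]},{"slide":[0,0,5],"rotation":[0,0,0]},{"slide":[0,0,4],"rotation":[0,0,0]},{"slide":[0,0,3],"rotation":[0,0,0]},{"slide":[0,0,1],"rotation":[0,0,0]},{"slide":[0,0,0],"rotation":[0,0,0]},{"slide":[0,0,0],"rotation":[0,0,0]},{"slide":[0,0,0],"rotation":[0,0,0]}]'

```text
time: 27.7
tool_pos: [0.5012, 0.1569, 0.0765]
tool_rot: [0.0, 0.788, 0.616, 0.0]
contact_force: [-0.1, -0.6, -5.0]
gripper_width: 0.417
```

```bash
python3 go.py .501 .1567 .0758
```

```text
t 27.7 p [0.5012 0.1569 0.0765] yaw 76.07723493567757 z [ 0.0004  0.0001 -1.    ] F [-0.1354 -0.5556 -4.9531] w 0.4169505350165189 gd -0.0187 q [ 0.1617 -0.0354  1.9731  0.      1.2035  0.4047]
slide mm [-0.2827 -0.1865  0.6795]
```

Emit:
jog_arm --increments '[{"slide":[0,0,0.5],"rotation":[0,0,0]},{"slide":[0,0,0],"rotation":[0,0,0]},{"slide":[0,0,0.5],"rotation":[0,0,0]},{"slide":[0,0,0],"rotation":[0,0,0]},{"slide":[0,0,0],"rotation":[0,0,0]}]'

```text
time: 28.12
tool_pos: [0.501, 0.1569, 0.0753]
tool_rot: [-0.0, 0.788, 0.616, 0.0]
contact_force: [-0.2, 0.7, -4.8]
gripper_width: 0.421
```

```bash
python3 go.py .501 .1567 .0758
```

```text
t 28.1167 p [0.501  0.1569 0.0753] yaw 76.07314468676286 z [-0.  0. -1.] F [-0.1776  0.6506 -4.7983] w 0.4205110002853399 gd -0.0187 q [ 0.1616 -0.034   1.974   0.      1.2016  0.4047]
slide mm [-0.1738 -0.0067 -0.4901]
```

Emit:
jog_arm --increments '[{"slide":[0,0,0.5],"rotation":[0,0,0]},{"slide":[0,0,0],"rotation":[0,0,0]},{"slide":[0,0,0.5],"rotation":[0,0,0]},{"slide":[0,0,0],"rotation":[0,0,0]},{"slide":[0,0,0],"rotation":[0,0,0]}]'

```text
time: 28.53
tool_pos: [0.5012, 0.1569, 0.0749]
tool_rot: [0.0, 0.788, 0.616, 0.0]
contact_force: [-2.4, -0.6, 0.1]
gripper_width: 0.419
```

```bash
python3 go.py .501 .1567 .0758
```

```text
t 28.5333 p [0.5012 0.1569 0.0749] yaw 76.07654804719735 z [ 0.0001 -0.     -1.    ] F [-2.38   -0.6277  0.1141] w 0.41933540084251014 gd -0.0187 q [ 0.1617 -0.0331  1.974  -0.      1.2007  0.4047]
slide mm [-0.2471 -0.1232 -0.9357]
```

Contact: the strip now carries the weight (Fz about 0). Release and back off.

Emit:
jog_arm --increments '[{"slide":[0,0,0],"rotation":[0,0,0]},{"slide":[0,0,0],"rotation":[0,0,0]},{"slide":[0,0,0],"rotation":[0,0,0]},{"slide":[0,0,0],"rotation":[0,0,0]},{"slide":[0,0,0],"rotation":[0,0,0]},{"slide":[0,0,0],"rotation":[0,0,0]},{"slide":[0,0,0],"rotation":[0,0,0]},{"slide":[0,0,0],"rotation":[0,0,0]}]' --fingers 1

```text
time: 29.2
tool_pos: [0.5011, 0.1569, 0.0743]
tool_rot: [0.0, 0.788, 0.616, 0.0]
contact_force: [0.1, -0.7, 0.3]
gripper_width: 0.998
```

Emit:
jog_arm --increments '[{"slide":[0,0,-5],"rotation":[0,0,0]},{"slide":[0,0,-10],"rotation":[0,0,0]},{"slide":[0,0,-20],"rotation":[0,0,0]},{"slide":[0,0,-20],"rotation":[0,0,0]},{"slide":[0,0,-25],"rotation":[0,0,0]},{"slide":[0,0,-25],"rotation":[0,0,0]},{"slide":[0,0,-25],"rotation":[0,0,0]},{"slide":[-15,0,0],"rotation":[0,0,0]},{"slide":[-25,0,0],"rotation":[0,0,0]},{"slide":[-25,0,0],"rotation":[0,0,0]},{"slide":[-25,0,0],"rotation":[0,0,0]},{"slide":[-25,0,0],"rotation":[0,0,0]},{"slide":[-25,0,0],"rotation":[0,0,0]},{"slide":[-25,0,0],"rotation":[0,0,0]},{"slide":[-15,0,0],"rotation":[0,0,0]},{"slide":[0,0,0],"rotation":[0,0,0]},{"slide":[0,0,0],"rotation":[0,0,0]}]'

```text
time: 30.62
tool_pos: [0.4579, -0.0182, 0.2053]
tool_rot: [0.0, 0.788, 0.615, 0.001]
contact_force: [-0.9, 0.9, -0.6]
gripper_width: 1.001
```

```bash
python3 go.py .501 .1567 .0758;python3 - <<'E'
from tri import *
np.set_printoptions(precision=4,suppress=True)
f=grab("scene");cv2.imwrite("pics/s23.png",cv2.resize(f["frame"][120:340,200:420],None,fx=2.7,fy=2.7,interpolation=3))
g=grab("top");cv2.imwrite("pics/t23.png",cv2.resize(g["frame"][145:275,190:430],None,fx=3.3,fy=3.3,interpolation=3))
for n,h in(("scene",f),("top",g)):
    for r in place_of("weight_center",n):print(n,round(r["score"],2),r["uv"],atz(h,r["uv"],.097))
E
```

```text
t 30.6167 p [ 0.4579 -0.0182  0.2053] yaw 75.97173367917715 z [ 0.0015  0.0001 -1.    ] F [-0.9401  0.8915 -0.5721] w 1.0013665073918787 gd -0.0187 q [-0.2027 -0.3498  2.0167  0.0004  1.4732  0.0421]
slide mm [180.1111  -0.7662 129.5769]
scene 0.72 [396.7, 206.5] [ 0.3835 -0.1011  0.097 ]
scene 0.67 [348.0, 251.3] [0.389 0.041 0.097]
scene 0.66 [257.2, 258.4] [0.5006 0.1577 0.097 ]
top 0.86 [300.6, 256.8] [0.4073 0.0049 0.097 ]
top 0.83 [225.8, 220.3] [0.5038 0.1587 0.097 ]
top 0.56 [367.1, 246.4] [ 0.4134 -0.1384  0.097 ]
```

View pics/s23.png

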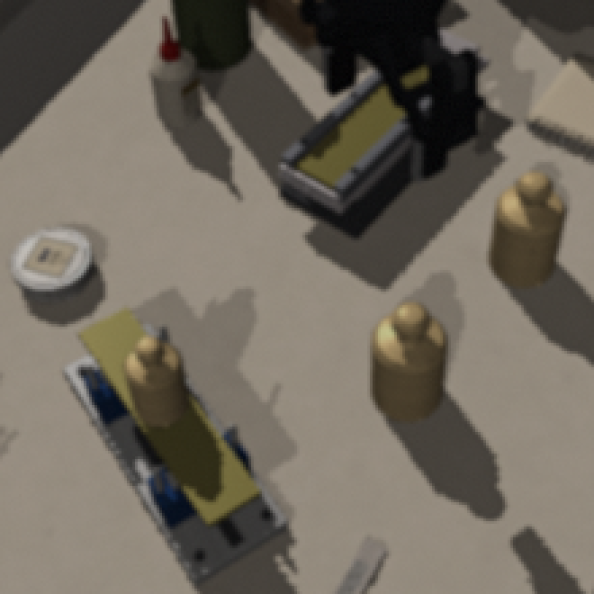

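View pics/t23.png

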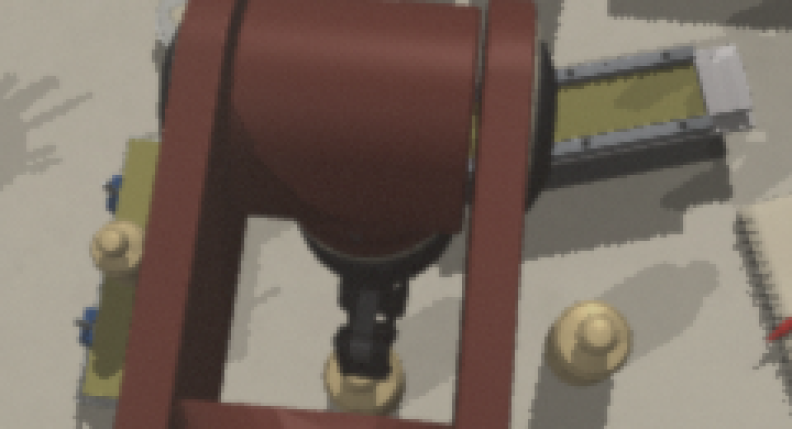

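```bash
python3 -c "
from plant import manip,state
print(manip.job_done(),state()['time'])"
```

```text
the job is handed in; nothing more can be done
the job is handed in; nothing more can be done
```

The bending test is set up and I handed the job in at about 31 s of the 72 s allowed. The hand-in returned no verdict, so the results below are my own measurements.

1. **Push:** a closed fingertip pushed the top strip out until about 60 mm overhung. I backed the finger off with a typing slip that dipped it about 3 mm for one row. The next picture showed no harm, with the lower strips still in place.
2. **Placing the strip:** I gripped the strip near its overhanging end, turned it and lowered it onto both rollers until it touched. Both cameras put it about 3 mm from centre along the span, under 1 mm sideways and about 1° off the rest's axis, lying flat.
3. **Weight:** I picked the smallest of the three weights and set it on the strip until the strip carried it, then let go. In the last pictures it stands upright. The two cameras put it about 1 mm and 4 mm from mid-span, against a 12 mm limit.

At the end the gripper was open and well clear of everything. The last pictures also show the remaining strips still in the magazine, though the lowest strip is hidden under the middle one, so I could not check it separately.

The two cameras disagreed with each other by 2–4 mm on absolute positions, so I averaged them. No check failed.

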